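Charge the deburring bowl and set the timer

ROBOT

A 6-joint arm with a two-finger parallel gripper is mounted at the origin on a cart in front of the work surface, level with it; the furniture and walls round the work are solid. World frame = base frame: x ahead of the robot, y to its left, z up, the work surface at z = 0. Lengths are in m, angles in rad, forces in N, time in s.
With the tool pointing down it reaches from about 0.35 to 0.975 m from the base axis. Payload 4.9 kg.
Tool frame: the origin (TCP) lies at the very end of the fingers, on their centre line; the grasp point (between the pads) lies 19 mm behind it; x points along the fingers, z is the direction in which the jaws open and shut, and the axes are right-handed (so a half turn about x gives the same grasp; the last joint's range is limited). The gripper opens to 85 mm and grips with 20 to 120 N. Pads are 22 mm wide; open, the fingers measure 114 mm over their backs; the gripper's body (76 mm by 85 mm) begins 54 mm behind the grasp point. The pads swing forward as they close: fully open they stand 13 mm farther back than shut.
Start: joints at [-1.466, 0.053, 1.613, -0, 1.476, -0.119], TCP at [0.139, -0.609, 0.231] pointing down, gripper open.
Joint ranges: [-3.01, 3.01], [-1.01, 2.22], [0.06, 2.58], [-1.02, 4.17], [0.09, 2.62], [-3.14, 3.14]. Speed limits (rad/s): [2.57, 2.57, 3.14, 3.14, 3.14, 3.14].

INTERFACE

Orientations are given as a rotation vector (axis times angle).
In Python, from station import ctrl, imaging gives the robot as it stands. The module is installed in compiled form; this text tells all that it offers.
- The arm moves only by the shell command python3 -m jog 'ROWS' [FORCE]. ROWS is JSON, a list that holds one entry, the list of rows, each a list of 5 numbers: the shift along the tool's x, y, z in m, then the turn about the tool's x in rad, then the closure, from -1 (fully open) to 1 (shut). A call has 1 to 12 rows; each row is the pose to reach, as a shift and turn from the pose measured when the call began, along the tool's axes at that moment; what a row does not reach only later rows make up. A row lasts 1/10 s, in which the tool goes at most 50 mm and 8.59 degrees, less where a joint would pass 70% of its speed; a pose out of reach is approached as far as the arm can. A call with a gripper value outside its range is refused whole. The fingers move at their own pace and stop on an object; FORCE is the grip in N (left out, the last holds). Time passes only in rows, so rows that repeat a pose let the fingers close. It gives the time, the measured TCP pose, the force and the opening at its end, in the units of the state.
- ctrl.get_obs(): the state, without advancing time (a new reading comes with each control period).
- imaging.get_image(name): name is "side" or "top" or "wrist"; returns a dict with "color" (480x640x3 uint8, red, green, blue), "intrinsics" (3x3 intrinsics, pixels), "distortion" ([k1, k2, p1, p2, k3] as OpenCV has them; the pictures are not rectified), "R" (3x3) and "t" (3): a world point X has camera coordinates R X + t. Camera axes: x right, y down, z forward; pixel columns grow to the right and rows downward; lengths in m; the calibration is good to about 2 mm. A picture is of the moment at which its call begins. There is no depth.
- ctrl.finish_job(): hands the job in, once; it reports no verdict.
The state is a dict: "t": time; "q": joint angles; "dq": joint speeds; "effort": joint torques, N m; "tool_pos": TCP position; "tool_rot": TCP orientation; "contact_force": force on the tool from outside, world axes, zero at the start; "wrist_torque": the same for the moment, N m; "opening": finger opening in m.
Only numpy, scipy, OpenCV 4.12 (cv2) and the standard library are available. Lean on these libraries where they do the work, as an engineer would, in place of code of your own. Each camera call takes 0.05 s, during which the arm holds its last target.

TASK

Get a deburring run ready: first gather all the stray hexagonal spacers from the bench into the pouring cup, then pour the whole batch into the machine's bowl by tipping the cup over it, and stand the cup upright back on the middle of its mat; any spacer that misses must end up in the bowl too. Only when the batch is in and the cup is back, turn the timer knob so that its pointer lines up with the long raised index mark. Leave the marker, the tweezers and the brush where they lie.

Things in the scene. Friction and masses are not known exactly. Their poses are not given: they have to be found in the camera images.
- bowl_mouth (a point): centre of the mouth of the vibratory deburring machine's open round grey bowl, at rim height, 90 mm above the bench. The rim is 170 mm across outside, 162 mm inside; inner floor 55 mm below the rim, inner diameter 137 mm there. The machine is fixed, 176 mm deep (its x) and 268 mm wide (its y); x and y here are the machine's axes. Its raised timer panel (top 55 mm above the bench) lies 78 to 178 mm from the bowl's centre along +y
- timer_grip (a point): centre of the grip of the timer knob on top of the machine's panel, 83 mm above the bench, on the knob's vertical axis. The grip is a black bar 50 mm long, 14 mm thick, from 67 to 97 mm above the bench; its length lies along this frame's x, the pointer being its -x end (white line). It is held by light friction (0.04 N m) and stays where it is left
- timer (a joint): timer knob angle in rad, 0 to 3.0 between stops; grows as the knob is turned clockwise seen from above; at 0 the pointer points to the machine's -x (front)
- timer_pointer (a point): a point on the line of the knob's pointer, 36 mm from the knob's axis; it turns with the knob
- index_mark (a point): the single raised long black index mark (16 x 5 mm) on the flat aluminium scale ring (88 mm diameter) round the knob, 36 mm from the knob's axis; the other, short ticks mean nothing here. Where the mark stands differs from start to start (between 1.2 and 2.4 rad in terms of the joint value)
- cup_handle (a point): centre of the flat black handle of the pouring cup: a plate 12 mm thick, 50 mm wide (along the cup's y), 52 mm long, that rises from the top of the back wall (+x of the cup) and is raked 30 degrees backwards from the cup's vertical. This frame's axes are the cup's: z up, -x towards the spout. This point is 61 mm behind (+x) and 85 mm above the centre of the cup's underside; gripping here across the 12 mm thickness leaves about 30 mm down to the back wall's rim
- cup_mid (a point): the point 30 mm above the centre of the underside of the square sheet-metal pouring cup (90 x 90 mm floor, 60 mm high, walls and floor 3 mm, open top, 0.22 kg empty). Its front (-x) wall leans out at 45 degrees to a spout whose lip is 105 mm ahead of the centre, 60 mm above the underside, between upright cheeks; z is up. It stands on the mat with four spacers in it, spout more or less to the robot
- mat: round black rubber mat, 130 mm diameter, 2 mm thick, fixed on the bench; origin at its centre, on the bench. Beware: the head of a grey desk lamp, a fixed solid of about 130 x 130 x 150 mm, hangs straight ahead of the robot, its centre at x = 0.33, y = -0.01, z = 0.61. All the work lies to the left of it: pass over or round it with the arm and keep forearm and elbow to its left. To the right of the machine stands a fixed stack of instruments, 0.47 m high at its back
- spacer_1_mid (a point): bare aluminium hexagonal spacer, 20 mm across flats (23 mm across corners), 34 mm long, 25 g, dark bore dot on each end, smooth (friction in the polished cup about 0.3); this point is its centre, z its long axis. One of four that start inside the cup
- spacer_2_mid (a point): bare aluminium hexagonal spacer, 20 mm across flats (23 mm across corners), 34 mm long, 25 g, dark bore dot on each end, smooth (friction in the polished cup about 0.3); this point is its centre, z its long axis. One of four that start inside the cup
- spacer_3_mid (a point): bare aluminium hexagonal spacer, 20 mm across flats (23 mm across corners), 34 mm long, 25 g, dark bore dot on each end, smooth (friction in the polished cup about 0.3); this point is its centre, z its long axis. One of four that start inside the cup
- spacer_4_mid (a point): bare aluminium hexagonal spacer, 20 mm across flats (23 mm across corners), 34 mm long, 25 g, dark bore dot on each end, smooth (friction in the polished cup about 0.3); this point is its centre, z its long axis. One of four that start inside the cup
- stray_1_mid (a point): bare aluminium hexagonal spacer, 20 mm across flats (23 mm across corners), 34 mm long, 25 g, dark bore dot on each end, smooth (friction in the polished cup about 0.3); this point is its centre, z its long axis. A stray, starting upright on the bench between the cup and the stack of instruments; 2 to 4 of the four strays are there, None if absent
- stray_2_mid (a point): bare aluminium hexagonal spacer, 20 mm across flats (23 mm across corners), 34 mm long, 25 g, dark bore dot on each end, smooth (friction in the polished cup about 0.3); this point is its centre, z its long axis. A stray, starting upright on the bench between the cup and the stack of instruments; 2 to 4 of the four strays are there, None if absent
- stray_3_mid (a point): bare aluminium hexagonal spacer, 20 mm across flats (23 mm across corners), 34 mm long, 25 g, dark bore dot on each end, smooth (friction in the polished cup about 0.3); this point is its centre, z its long axis. A stray, starting upright on the bench between the cup and the stack of instruments; 2 to 4 of the four strays are there, None if absent
- stray_4_mid (a point): bare aluminium hexagonal spacer, 20 mm across flats (23 mm across corners), 34 mm long, 25 g, dark bore dot on each end, smooth (friction in the polished cup about 0.3); this point is its centre, z its long axis. A stray, starting upright on the bench between the cup and the stack of instruments; 2 to 4 of the four strays are there, None if absent
- marker: felt marker, 135 mm long, lying on the bench to the right; a bystander, origin under its centre
- tweezers_bent: steel tweezers, 119 mm long, lying on the bench near its front edge, in front of the strays; a bystander, origin under its centre
- esd_brush: black brush, 140 mm long, lying at the left end of the bench; a bystander, origin under its centre

How it is judged:
On the way, in this order (a step that is already met when the one before it is completed fails the run):
1. all the stray spacers are in the cup (x of stray_1_mid in the frame of cup_mid between -0.057 and 0.045 m and y of stray_1_mid in the frame of cup_mid between -0.045 and 0.045 m and z of stray_1_mid in the frame of cup_mid between -0.03 and 0.035 m and x of stray_2_mid in the frame of cup_mid between -0.057 and 0.045 m and y of stray_2_mid in the frame of cup_mid between -0.045 and 0.045 m and z of stray_2_mid in the frame of cup_mid between -0.03 and 0.035 m and x of stray_3_mid in the frame of cup_mid between -0.057 and 0.045 m and y of stray_3_mid in the frame of cup_mid between -0.045 and 0.045 m and z of stray_3_mid in the frame of cup_mid between -0.03 and 0.035 m and x of stray_4_mid in the frame of cup_mid between -0.057 and 0.045 m and y of stray_4_mid in the frame of cup_mid between -0.045 and 0.045 m and z of stray_4_mid in the frame of cup_mid between -0.03 and 0.035 m), for 0.2 s.
2. the cup is tipped over the bowl (by more than 50 degrees) and at least three of the four spacers that began in the cup are in the bowl (angle between cup_mid's own z axis and vertical above 0.87 rad and horizontal distance between cup_mid and bowl_mouth below 0.25 m and (((horizontal distance between spacer_2_mid and bowl_mouth below 0.083 m and height (world z) of spacer_2_mid between 0.03 and 0.09 m) and (horizontal distance between spacer_3_mid and bowl_mouth below 0.083 m and height (world z) of spacer_3_mid between 0.03 and 0.09 m) and (horizontal distance between spacer_4_mid and bowl_mouth below 0.083 m and height (world z) of spacer_4_mid between 0.03 and 0.09 m)) or ((horizontal distance between spacer_1_mid and bowl_mouth below 0.083 m and height (world z) of spacer_1_mid between 0.03 and 0.09 m) and (horizontal distance between spacer_3_mid and bowl_mouth below 0.083 m and height (world z) of spacer_3_mid between 0.03 and 0.09 m) and (horizontal distance between spacer_4_mid and bowl_mouth below 0.083 m and height (world z) of spacer_4_mid between 0.03 and 0.09 m)) or ((horizontal distance between spacer_1_mid and bowl_mouth below 0.083 m and height (world z) of spacer_1_mid between 0.03 and 0.09 m) and (horizontal distance between spacer_2_mid and bowl_mouth below 0.083 m and height (world z) of spacer_2_mid between 0.03 and 0.09 m) and (horizontal distance between spacer_4_mid and bowl_mouth below 0.083 m and height (world z) of spacer_4_mid between 0.03 and 0.09 m)) or ((horizontal distance between spacer_1_mid and bowl_mouth below 0.083 m and height (world z) of spacer_1_mid between 0.03 and 0.09 m) and (horizontal distance between spacer_2_mid and bowl_mouth below 0.083 m and height (world z) of spacer_2_mid between 0.03 and 0.09 m) and (horizontal distance between spacer_3_mid and bowl_mouth below 0.083 m and height (world z) of spacer_3_mid between 0.03 and 0.09 m)))), for 0.1 s.
3. all spacers are in the bowl and the cup stands upright on the middle of its mat (horizontal distance between each of spacer_1_mid, spacer_2_mid, spacer_3_mid, spacer_4_mid, stray_1_mid, stray_2_mid, stray_3_mid, stray_4_mid and bowl_mouth below 0.083 m and height (world z) of spacer_1_mid between 0.03 and 0.09 m and height (world z) of spacer_2_mid between 0.03 and 0.09 m and height (world z) of spacer_3_mid between 0.03 and 0.09 m and height (world z) of spacer_4_mid between 0.03 and 0.09 m and height (world z) of stray_1_mid between 0.03 and 0.09 m and height (world z) of stray_2_mid between 0.03 and 0.09 m and height (world z) of stray_3_mid between 0.03 and 0.09 m and height (world z) of stray_4_mid between 0.03 and 0.09 m and horizontal distance between cup_mid and mat below 0.03 m and angle between cup_mid's own z axis and vertical below 0.08 rad and height (world z) of cup_mid below 0.04 m), for 0.2 s.
4. the timer's pointer is lined up with the index mark (horizontal distance between timer_pointer and index_mark below 0.005 m), for 0.2 s.
At the end, for the whole second after the job is handed in: All spacers present are in the bowl, below its rim; the cup stands upright at rest on the mat, its middle within 30 mm of the mat's centre; the timer's pointer is within 5 mm (8 degrees) of the index mark, both taken 36 mm from the axis (all of step 3 and horizontal distance between timer_pointer and index_mark below 0.005 m and linear speed of cup below 0.02 m/s); the robot touches nothing.
It fails at once if the marker is pushed more than 5 cm from where it lay (distance of marker from where it was at the start of the episode above 0.05 m).
It fails at once if the tweezers is pushed more than 5 cm from where it lay (distance of tweezers_bent from where it was at the start of the episode above 0.05 m).
It fails at once if the brush is pushed more than 5 cm from where it lay (distance of esd_brush from where it was at the start of the episode above 0.05 m).
Of stray_1, stray_2, stray_3, stray_4 only 2 to 4 are there at a start; the rules pass over those that are not, and their reading is None.
At some moment in a run one of stray_1, stray_2, stray_3, stray_4 may be knocked a few centimetres aside while the robot is not near it.
It also fails if it takes over 210 s, if anything falls off the work surface, if the arm or the gripper's body presses on something with over 40 N, if the wrist force passes 120 N, or if a joint passes its speed limit or range.

## Working session

There is one attempt and no reset: what is moved stays moved. The work goes in short steps, Python scripts to look and compute and a shell command to move; the robot and the scene stay as the last step left them, time stands still between calls to the robot, and variables do not carry over. Pictures are saved under pics/ and viewed, and the job is handed in when it is done.

```bash
mkdir -p pics; ls
python3 - <<'E'
from station import ctrl, imaging
import cv2,numpy as np
np.set_printoptions(precision=4,suppress=True)
print(ctrl.get_obs())
for n in ["side","top","wrist"]:
    d=imaging.get_image(n); cv2.imwrite(f"pics/{n}0.png",d["color"][:,:,::-1])
    print(n,d["intrinsics"],d["distortion"],d["R"],d["t"], -np.array(d["R"]).T@np.array(d["t"]))
E
```

```text
pics
{'t': 0.0, 'q': array([-1.466 ,  0.0534,  1.6143,  0.    ,  1.476 , -0.119 ]), 'dq': array([ 0.0009,  0.0003,  0.0001,  0.0007, -0.    , -0.0016]), 'effort': array([ -0.0004, -39.3682, -37.018 ,  -0.0001,   0.007 ,  -0.    ]), 'tool_pos': array([ 0.1386, -0.6088,  0.2301]), 'tool_rot': array([ 1.0442,  1.3082, -1.0418]), 'contact_force': array([-0.3221, -0.3935, -0.2585]), 'wrist_torque': array([-0.0303, -0.0003, -0.0809]), 'opening': 0.08581245148632526}
side [[553.4626   0.     315.1282]
 [  0.     553.4626 240.8164]
 [  0.       0.       1.    ]] [-0.0202  0.      0.      0.      0.    ] [[-0.8297 -0.5583  0.0045]
 [-0.3555  0.522  -0.7753]
 [ 0.4305 -0.6448 -0.6316]] [0.4402 0.2261 1.134 ] [-0.0425  0.859   0.8895]
top [[599.5869   0.     323.0656]
 [  0.     599.5869 234.7   ]
 [  0.       0.       1.    ]] [-0.1959  0.      0.      0.      0.    ] [[-0.005  -0.9998  0.0177]
 [-0.9988  0.0041 -0.048 ]
 [ 0.048  -0.0179 -0.9987]] [0.0468 0.5043 1.7553] [0.4198 0.0762 1.7764]
wrist [[370.6073   0.     322.0336]
 [  0.     370.6073 237.2879]
 [  0.       0.       1.    ]] [0.0014 0.     0.     0.     0.    ] [[ 0.2215 -0.9752 -0.0014]
 [-0.932  -0.2121  0.294 ]
 [-0.287  -0.0638 -0.9558]] [-0.624  -0.0367  0.379 ] [ 0.2128 -0.5921  0.3722]
```

```bash
cat > h.py <<'E'
from station import ctrl, imaging
import cv2,numpy as np
from scipy.spatial.transform import Rotation as Ro
np.set_printoptions(precision=4,suppress=True)
def snap(n,name=None):
    d=imaging.get_image(n)
    if name: cv2.imwrite(f"pics/{name}.png",d["color"][:,:,::-1])
    return d
def ray(d,uv):
    K=np.array(d["intrinsics"]);D=np.array(d["distortion"]);R=np.array(d["R"]);t=np.array(d["t"])
    p=cv2.undistortPoints(np.array(uv,float).reshape(-1,1,2),K,D).reshape(-1,2)
    v=np.c_[p,np.ones(len(p))]@R
    return -R.T@t, v
def onz(d,uv,z):
    c,v=ray(d,uv); s=(z-c[2])/v[:,2]; return c+v*s[:,None]
def proj(d,X):
    K=np.array(d["intrinsics"]);D=np.array(d["distortion"]);R=np.array(d["R"]);t=np.array(d["t"])
    return cv2.projectPoints(np.array(X,float).reshape(-1,3),cv2.Rodrigues(R)[0],t,K,D)[0].reshape(-1,2)
def crop(d,x0,y0,x1,y1,f,name):
    im=d["color"][y0:y1,x0:x1,::-1]; cv2.imwrite(f"pics/{name}.png",cv2.resize(im,None,fx=f,fy=f,interpolation=cv2.INTER_CUBIC))
def tool():
    o=ctrl.get_obs(); return o,np.array(o["tool_pos"]),Ro.from_rotvec(o["tool_rot"]).as_matrix()
def to(X):  # shift in tool axes
    o,p,R=tool(); return R.T@(np.array(X)-p)
E
python3 - <<'E'
from h import *
o,p,R=tool(); print(R)
d=snap("side"); crop(d,110,220,350,420,3.3,"sidec")
# elbow ray with vertical plane azimuth
a=o["q"][0]; n=np.array([-np.sin(a),np.cos(a),0])
for uv in [(490,15),(460,240),(470,110),(590,60)]:
    c,v=ray(d,uv)
    for off in (0,):
        s=(off-c@n)/(v[0]@n); print(uv,c+s*v[0])
t=snap("top"); crop(t,170,120,350,320,3,"topc")
print("bowl",onz(t,[(256,188)],.09),"cup",onz(t,[(205,265)],.03), "strays",onz(t,[(249,244),(261,247),(247,262),(267,265)],.034))
E
```

```text
[[-0.0002  0.9751  0.2219]
 [ 0.0017  0.2219 -0.9751]
 [-1.      0.0002 -0.0016]]
(490, 15) [-0.1159  1.1023  0.9628]
(460, 240) [-0.1209  1.1498  1.1206]
(470, 110) [-0.1156  1.0987  1.0052]
(590, 60) [-0.4121  3.9179  1.9339]
bowl [[0.6339 0.2352 0.09  ]] cup [[0.4164 0.3905 0.03  ]] strays [[0.4772 0.2606 0.034 ]
 [0.4684 0.2256 0.034 ]
 [0.4249 0.2665 0.034 ]
 [0.416  0.2082 0.034 ]]
```

Run:
```python
from h import *
o,p,R=tool()
d=snap("side"); c,_=ray(d,[(0,0)])
def cl(uv,q):  # closest point on ray to vertical line through q
    c,v=ray(d,[uv]); v=v[0]; s=((np.array(q)-c[:2])@v[:2])/(v[:2]@v[:2]); return c+s*v
a=o["q"][0]; u=np.array([np.cos(a),np.sin(a)]); print(u)
for uv,q in [((490,15),(0,0)),((450,240),(0,0)),((560,340),(0,0)),((530,360),(0,0)),((585,20),(.06,-.55)),((580,60),p[:2]),((574,120),p[:2])]: print(uv,cl(uv,q))
# reference projections
for z in (0,.1,.2,.3,.4,.5,.6,.7,.8): print(z,proj(d,[(0,0,z)])[0],proj(d,[(p[0],p[1],z)])[0])
```

```text
[ 0.1046 -0.9945]
(490, 15) [0.1986 0.0599 0.6489]
(450, 240) [0.1922 0.0562 0.2433]
(560, 340) [-0.045   0.0001  0.0628]
(530, 360) [-0.0079 -0.0003 -0.0246]
(585, 20) [ 0.1619 -0.5351  0.4976]
(580, 60) [ 0.1568 -0.6067  0.3841]
(574, 120) [ 0.1276 -0.6104  0.2292]
0 [529.1684 350.7589] [546.3417 191.7565]
0.1 [542.0331 317.3281] [555.9552 161.7023]
0.2 [556.4621 279.6956] [566.3498 129.1036]
0.3 [572.7476 237.0461] [577.6185  93.6409]
0.4 [591.2547 188.3488] [589.8684  54.9427]
0.5 [612.4442 132.2862] [603.2223  12.5764]
0.6 [636.9014  67.1563] [617.8215 -33.9632]
0.7 [665.3728  -9.2603] [633.8277 -85.2667]
0.8 [698.8073 -99.8755] [ 651.4247 -142.0229]
```

```bash
python3 -m jog '[[[0,0,-0.04,0,-1],[0,0,-0.08,0,-1],[0,0,-0.12,0,-1],[0,0,-0.16,0,-1],[0,0,-0.2,0,-1],[0,0,-0.2,0,-1]]]'; python3 -c "
from h import *
print(ctrl.get_obs())"
python3 -m jog '[[[0.04,0,0,0,-1],[0.08,0,0,0,-1],[0.12,0,0,0,-1],[0.12,0,0,0,-1]]]'; python3 -c "
from h import *
print(ctrl.get_obs())
print(tool()[2])"
```

```text
t: 0.9
tool_pos: [0.0939, -0.4107, 0.2303]
tool_rot: [1.044, 1.307, -1.043]
contact_force: [-0.1, -0.6, 0.7]
opening: 0.0854
{'t': 0.9, 'q': array([-1.5229, -0.4689,  2.0609, -0.0002,  1.5505, -0.1757]), 'dq': array([ 0.0045,  0.0924, -0.0875,  0.0053, -0.0667,  0.0074]), 'effort': array([ -0.0028, -19.6676, -37.1342,  -0.0448,   0.3666,  -0.0533]), 'tool_pos': array([ 0.0939, -0.4107,  0.2303]), 'tool_rot': array([ 1.0435,  1.3075, -1.0426]), 'contact_force': array([-0.1057, -0.5757,  0.6879]), 'wrist_torque': array([-0.0422, -0.0033,  0.0574]), 'opening': 0.08544675069883596}
t: 1.3
tool_pos: [0.0937, -0.4064, 0.1045]
tool_rot: [1.052, 1.315, -1.036]
contact_force: [0.2, 1.2, -0.9]
opening: 0.0853
{'t': 1.3, 'q': array([-1.523 , -0.3567,  2.1952, -0.0002,  1.3158, -0.1756]), 'dq': array([ 0.0032, -0.046 , -0.093 , -0.0005,  0.0569,  0.0013]), 'effort': array([ -0.1873, -20.1472, -36.8484,  -0.0023,  -0.5215,   0.0002]), 'tool_pos': array([ 0.0937, -0.4064,  0.1045]), 'tool_rot': array([ 1.0522,  1.3155, -1.0364]), 'contact_force': array([ 0.196 ,  1.1899, -0.8925]), 'wrist_torque': array([0.0345, 0.0183, 0.0322]), 'opening': 0.08533029919345633}
[[-0.0008  0.9751  0.2217]
 [ 0.0127  0.2217 -0.975 ]
 [-0.9999  0.002  -0.0125]]
```

```bash
cat > fk.py <<'E'
import numpy as np
from scipy.optimize import least_squares
Q=[[-1.466,.0534,1.6143,1.476,-.119],[-1.5229,-.4689,2.0609,1.5505,-.1757],[-1.523,-.3567,2.1952,1.3158,-.1756]]
P=[[.1386,-.6088,.2301],[.0939,-.4107,.2303],[.0937,-.4064,.1045]]
def fk(p,q):
    h,a,b,c,off=p; q1,q2,q3,q5=q[:4]
    t=q2+q3; u=t+q5
    E=np.array([a*np.sin(q2),h+a*np.cos(q2)]); W=E+b*np.array([np.sin(t),np.cos(t)]); T=W+c*np.array([np.sin(u),np.cos(u)])
    return E,W,T
def res(p):
    r=[]
    for q,x in zip(Q,P):
        T=fk(p,q)[2]; d=np.array([np.cos(q[0]),np.sin(q[0])]); n=np.array([-d[1],d[0]])
        xy=T[0]*d+p[4]*n; r+=[xy[0]-x[0],xy[1]-x[1],T[1]-x[2]]
    return r
if __name__=="__main__":
    s=least_squares(res,[.24,.42,.58,.36,.074]); print(s.x,s.cost,np.array(s.fun))
    for q in Q: print(fk(s.x,q))
E
python3 fk.py
```

```text
[2.03428497 0.41661076 0.60493431 2.16160429 0.0741537 ] 1.5635001885742068e-06 [-2.15297748e-05  1.79525829e-04  7.37305597e-05  1.73749058e-05
  1.57367959e-04  1.19996437e-03 -2.06499032e-05 -3.41307783e-05
 -1.27369492e-03]
(array([0.02223644, 2.45030187]), array([0.62433271, 2.39177322]), array([0.61977746, 0.23017373]))
(array([-0.1882686 ,  2.40592923]), array([0.41652972, 2.39310336]), array([0.4145684 , 0.23149996]))
(array([-0.14547375,  2.42467184]), array([0.43791331, 2.26465607]), array([0.4104458 , 0.10322631]))
```

```bash
python3 - <<'E'
from h import *
d=snap("side","s2"); t=snap("top","t2")
E
cat > w.py <<'E'
import sys
from h import *
# args: world waypoints "x,y,z" -> shifts in current tool axes, steps of 40mm interpolated
o,p,R=tool(); last=p; n=0
print("pose",p,"yaw z",np.degrees(np.arctan2(R[1,2],R[0,2])).round(1),"tilt",np.degrees(np.arccos(-R[2,0])).round(2),"f",o["contact_force"],"q",o["q"],"t",o["t"],"open",round(o["opening"],4))
st=float(sys.argv[1])
for a in sys.argv[2:]:
    w=np.array([float(v) for v in a.split(",")])
    k=max(1,int(np.ceil(np.linalg.norm(w-last)/st-1e-6)))
    for i in range(1,k+1):
        s=R.T@(last+(w-last)*i/k-p); print(np.round(s,3).tolist())
    last=w
E
python3 w.py .045 .08,-.345,.03 .22,-.27,.03 .31,-.14,.03
```

```text
pose [ 0.0939 -0.4108  0.1106] yaw z -77.2 tilt 0.11 f [-0.5353 -0.3495  1.4207] q [-1.523  -0.3606  2.1872 -0.0002  1.317  -0.1756] t 1.4 open 0.0856
[0.027, 0.0, -0.022]
[0.054, 0.001, -0.045]
[0.081, 0.001, -0.067]
[0.081, 0.039, -0.078]
[0.081, 0.078, -0.088]
[0.081, 0.116, -0.099]
[0.081, 0.154, -0.109]
[0.081, 0.183, -0.136]
[0.081, 0.212, -0.163]
[0.081, 0.242, -0.189]
[0.081, 0.271, -0.216]
```

Run:
```python
from h import *
t=snap("top"); print(onz(t,[(250,287),(400,285),(500,287)],0.0), "tweez",onz(t,[(245,282),(275,282),(304,235),(304,270),(420,250),(458,266)],0.005))
```

```text
[[ 0.3509  0.2615  0.    ]
 [ 0.3543 -0.1839  0.    ]
 [ 0.3443 -0.4908  0.    ]] tweez [[ 0.3659  0.2757  0.005 ]
 [ 0.3657  0.1869  0.005 ]
 [ 0.5042  0.1008  0.005 ]
 [ 0.4008  0.1012  0.005 ]
 [ 0.458  -0.2442  0.005 ]
 [ 0.4093 -0.3593  0.005 ]]
```

```bash
python3 -m jog '[[[0.027,0,-0.022,0,-1],[0.054,0,-0.045,0,-1],[0.081,0,-0.067,0,-1],[0.081,0.039,-0.078,0,-1],[0.081,0.078,-0.088,0,-1],[0.081,0.116,-0.099,0,-1],[0.081,0.154,-0.109,0,-1],[0.081,0.154,-0.109,0,-1]]]'; python3 -c "
from h import *
snap('side','s3')"; python3 w.py .045 .31,-.14,.03 .345,0,.03 .335,.13,.03 .36,.2,.1
```

```text
t: 2.25
tool_pos: [0.2243, -0.2723, 0.0344]
tool_rot: [1.034, 1.303, -1.038]
contact_force: [-0.8, -0.3, 0.0]
opening: 0.0853
pose [ 0.2227 -0.2732  0.0341] yaw z -76.9 tilt 0.41 f [-0.5665 -0.1035 -0.1154] q [-1.0982 -0.4748  2.4041 -0.0009  1.2052  0.2436] t 2.3 open 0.0852
[0.001, 0.029, -0.027]
[0.002, 0.058, -0.055]
[0.003, 0.086, -0.082]
[0.003, 0.115, -0.11]
[0.003, 0.132, -0.142]
[0.003, 0.148, -0.174]
[0.003, 0.165, -0.206]
[0.003, 0.181, -0.238]
[0.002, 0.188, -0.281]
[0.002, 0.194, -0.324]
[0.002, 0.201, -0.367]
[-0.022, 0.214, -0.388]
[-0.045, 0.228, -0.408]
[-0.069, 0.241, -0.429]
```

```bash
python3 -m jog '[[[0.004,0.029,-0.027,0,-1],[0.006,0.058,-0.055,0,-1],[0.006,0.086,-0.082,0,-1],[0.006,0.115,-0.11,0,-1],[0.006,0.132,-0.142,0,-1],[0.006,0.148,-0.174,0,-1],[0.006,0.165,-0.206,0,-1],[0.006,0.181,-0.238,0,-1],[0.006,0.188,-0.281,0,-1],[0.006,0.194,-0.324,0,-1],[0.006,0.201,-0.367,0,-1],[0.006,0.201,-0.367,0,-1]]]'; python3 w.py .045  .38,.24,.2
python3 - <<'E'
from h import *
snap('side','s4');snap("wrist",'w4')
E
```

```text
t: 3.5
tool_pos: [0.3365, 0.1333, 0.0281]
tool_rot: [1.032, 1.303, -1.032]
contact_force: [0.3, -0.5, 0.3]
opening: 0.0852
pose [0.3365 0.1333 0.0281] yaw z -76.5 tilt 0.46 f [ 0.3049 -0.537   0.2719] q [ 0.1755 -0.424   2.3824 -0.0065  1.1779  1.5128] t 3.5 open 0.0852
[-0.034, 0.014, -0.018]
[-0.069, 0.027, -0.037]
[-0.103, 0.041, -0.055]
[-0.138, 0.055, -0.074]
[-0.172, 0.068, -0.092]
```

```bash
python3 -m jog '[[[-0.02,0.01,-0.035,0,-1],[-0.06,0.01,-0.07,0,-1],[-0.10,0.01,-0.10,0,-1],[-0.14,0.015,-0.12,0,-1],[-0.18,0.015,-0.14,0,-1],[-0.22,0.015,-0.15,0,-1],[-0.24,0.015,-0.15,0,-1],[-0.24,0.015,-0.15,0,-1]]]'; python3 w.py .045  .38,.24,.2
python3 - <<'E'
from h import *
snap("wrist",'w5');snap("top","t5")
E
```

```text
t: 4.4
tool_pos: [0.3188, 0.2806, 0.2717]
tool_rot: [1.044, 1.296, -1.033]
contact_force: [0.2, -0.3, -0.1]
opening: 0.0855
pose [0.3188 0.2806 0.2717] yaw z -77.0 tilt 0.79 f [ 0.2368 -0.3131 -0.0931] q [ 0.5524 -0.4836  2.0032 -0.0093  1.6118  1.8956] t 4.4 open 0.0855
[0.024, 0.017, 0.018]
[0.048, 0.033, 0.035]
[0.073, 0.05, 0.053]
```

```bash
cat > det.py <<'E'
from h import *
def dots(d,box,th=60,amin=15,amax=400,z=.034):
    x0,y0,x1,y1=box
    g=cv2.cvtColor(d["color"],cv2.COLOR_RGB2GRAY)[y0:y1,x0:x1]
    m=(g<th).astype(np.uint8)
    n,l,s,c=cv2.connectedComponentsWithStats(m)
    out=[]
    for i in range(1,n):
        if amin<=s[i,4]<=amax: out.append((c[i][0]+x0,c[i][1]+y0,s[i,4]))
    for o in out: print("px",np.round(o,1),"w",onz(d,[o[:2]],z)[0])
    return out
E
python3 - <<'E'
from det import *
d=snap("wrist"); crop(d,320,20,440,140,5,"c5"); crop(d,150,0,310,200,4,"cup5")
print("strays");dots(d,(320,20,440,140))
print("in cup");dots(d,(190,30,265,115),z=.039)
E
```

```text
strays
in cup
px [199.   42.9  26. ] w [0.4347 0.4184 0.039 ]
```

Run:
```python
from h import *
d=snap("wrist")
print("strays",onz(d,[(376,33.4),(410,57.4),(345.6,107),(404,113.2)],.034))
c=onz(d,[(160,4.5),(266.2,7),(268.2,182),(174.5,178.8)],.062); print("cup",c)
print("widths",np.linalg.norm(c[0]-c[1]),np.linalg.norm(c[2]-c[3]),np.linalg.norm(c[0]-c[3]),np.linalg.norm(c[1]-c[2]))
ax=(c[0]+c[1]-c[2]-c[3])[:2]; ax/=np.linalg.norm(ax); print("cup +x dir",np.degrees(np.arctan2(ax[1],ax[0])))
mid=(c[0]+c[1])[:2]/2-.045*ax; mid2=(c[2]+c[3])[:2]/2+.105*ax; print("mid",mid,mid2, "handle",(mid+mid2)/2+.061*ax)
# spacers in cup px
print("inside",onz(d,[(200,44),(242,46),(203,88.5),(243,87)],.039))
t=snap("top"); 
# mat: circle edge points in wrist, from cup5: right edge
pts=np.array([(610,270),(600,190),(565,110),(590,370),(555,450),(515,490)])/4.+np.array([150,0])
w=onz(d,pts,.002)[:,:2]
A=np.c_[2*w,np.ones(len(w))]; s=np.linalg.lstsq(A,(w**2).sum(1),rcond=None)[0]; print("mat",s[:2],np.sqrt(s[2]+s[:2]@s[:2]))
from scipy.optimize import least_squares
r=least_squares(lambda c:np.linalg.norm(w-c,axis=1)-.065,s[:2]); print(r.x,r.fun)
```

```text
strays [[0.4778 0.2649 0.034 ]
 [0.4659 0.2292 0.034 ]
 [0.4107 0.2764 0.034 ]
 [0.4179 0.2205 0.034 ]]
cup [[0.4514 0.4446 0.062 ]
 [0.4694 0.3602 0.062 ]
 [0.3289 0.3323 0.062 ]
 [0.3124 0.4173 0.062 ]]
widths 0.0863488799417279 0.08662148327064934 0.14169126253886993 0.1432115417006737
cup +x dir 11.187825186964906
mid [0.4163 0.3937] [0.4237 0.3951] handle [0.4798 0.4062]
inside [[0.4326 0.4166 0.039 ]
 [0.4395 0.3798 0.039 ]
 [0.3964 0.409  0.039 ]
 [0.406  0.3733 0.039 ]]
mat [0.424  0.3927] 0.06828634057617357
[0.4241 0.389 ] [-0.0001  0.0003  0.0003 -0.0013  0.0006  0.0005]
```

```bash
cat >> h.py <<'E'
def tri(d1,uv1,d2,uv2):
    c1,v1=ray(d1,[uv1]);c2,v2=ray(d2,[uv2]); v1=v1[0]/np.linalg.norm(v1[0]);v2=v2[0]/np.linalg.norm(v2[0])
    A=np.c_[v1,-v2]; s=np.linalg.lstsq(A,c2-c1,rcond=None)[0]
    p,q=c1+s[0]*v1,c2+s[1]*v2; return (p+q)/2,np.linalg.norm(p-q)
E
python3 - <<'E'
from h import *
d=snap("wrist"); s=snap("side","s6")
for a,b in [((376,33.4),(264.5,322.4)),((410,57.4),(279.7,314.5)),((345.6,107),(287.6,340)),((404,113.2),(300.9,320.9))]:
    print(tri(d,a,s,b))
print(onz(s,[(264.5,322.4),(279.7,314.5),(287.6,340),(300.9,320.9)],.034))
# cup rear corners & lip from side crop
f=lambda x,y:(x/3.3+110,y/3.3+220)
print(tri(d,(160,4.5),s,f(343,527)),tri(d,(266.2,7),s,f(420,418)),tri(d,(268.2,182),s,f(635,490)),tri(d,(174.5,178.8),s,f(580,608)))
E
```

```text
(array([0.4775, 0.2657, 0.0332]), np.float64(0.0018681138605077278))
(array([0.4654, 0.2297, 0.0327]), np.float64(0.0012720700377785081))
(array([0.4102, 0.277 , 0.0331]), np.float64(0.0013817660871362275))
(array([0.417 , 0.2214, 0.0351]), np.float64(0.0006995107131219364))
[[0.4779 0.2666 0.034 ]
 [0.4652 0.231  0.034 ]
 [0.4103 0.278  0.034 ]
 [0.4179 0.2208 0.034 ]]
(array([0.4514, 0.446 , 0.0592]), np.float64(0.0018239230858892658)) (array([0.4693, 0.3612, 0.0561]), np.float64(0.00023698180244874053)) (array([0.3304, 0.3344, 0.0615]), np.float64(0.006435566119443456)) (array([0.3119, 0.4167, 0.0631]), np.float64(0.0003228359962315749))
```

```bash
python3 w.py .045 .417,.221,.09 .417,.221,.012
```

```text
pose [0.3154 0.2803 0.2646] yaw z -76.8 tilt 0.51 f [-0.1968 -0.0062  0.0486] q [ 0.5557 -0.4799  2.0122 -0.0088  1.6111  1.8963] t 4.75 open 0.0858
[0.035, 0.017, 0.016]
[0.07, 0.034, 0.032]
[0.105, 0.051, 0.048]
[0.14, 0.068, 0.063]
[0.175, 0.085, 0.079]
[0.214, 0.085, 0.079]
[0.253, 0.085, 0.079]
```

```bash
python3 -m jog '[[[0.035,0.017,0.016,0,-0.1],[0.07,0.034,0.032,0,-0.1],[0.105,0.051,0.048,0,-0.1],[0.14,0.068,0.063,0,-0.1],[0.175,0.085,0.079,0,-0.1],[0.175,0.085,0.079,0,-0.1],[0.175,0.085,0.079,0,-0.1],[0.175,0.085,0.079,0,-0.1]]]' 30; python3 w.py .03 .417,.221,.012; python3 -c "
from h import *
snap('wrist','w7')"
```

```text
t: 5.55
tool_pos: [0.4171, 0.2219, 0.0918]
tool_rot: [1.034, 1.301, -1.039]
contact_force: [0.3, -0.4, 0.2]
opening: 0.0469
pose [0.4171 0.2219 0.0918] yaw z -76.8 tilt 0.51 f [ 0.3485 -0.372   0.2474] q [ 0.3364 -0.1915  2.087  -0.0092  1.2438  1.6799] t 5.55 open 0.0469
[0.027, -0.0, 0.0]
[0.053, -0.0, 0.0]
[0.08, -0.001, 0.0]
```

```bash
python3 -c "
from h import *
d=snap('wrist'); print(onz(d,[(326,257),(227,248),(329,168),(269,132)],.034)); print(proj(d,[tool()[1]]))"
python3 w.py .03 .417,.221,.012
```

```text
[[0.4206 0.2201 0.034 ]
 [0.4132 0.2763 0.034 ]
 [0.4702 0.2303 0.034 ]
 [0.4812 0.265  0.034 ]]
[[322.2091 309.682 ]]
pose [0.4174 0.2222 0.0925] yaw z -76.8 tilt 0.55 f [-0.3442 -0.2693  0.1009] q [ 0.3368 -0.1924  2.0867 -0.0093  1.2435  1.6797] t 5.65 open 0.0469
[0.027, -0.0, 0.0]
[0.054, -0.001, 0.0]
[0.08, -0.001, 0.0]
```

```bash
python3 -m jog '[[[0.027,0.001,0.001,0,-0.1],[0.054,0.001,0.001,0,-0.1],[0.08,0.001,0.001,0,-0.1],[0.08,0.001,0.001,0,-0.1],[0.08,0.001,0.001,0,0.8],[0.08,0.001,0.001,0,0.8],[0.08,0.001,0.001,0,0.8],[0.08,0.001,0.001,0,0.8],[0.08,0.001,0.001,0,0.8],[0.08,0.001,0.001,0,0.8]]]' 30; python3 w.py .045 .42,.222,.11 .379,.386,.11 .379,.386,.05
```

```text
t: 6.65
tool_pos: [0.4209, 0.2216, 0.0147]
tool_rot: [1.037, 1.298, -1.034]
contact_force: [-1.5, 1.0, 7.1]
opening: 0.0208
pose [0.4209 0.2216 0.0147] yaw z -76.8 tilt 0.65 f [-1.5216  0.9829  7.109 ] q [ 0.3331 -0.0624  2.119  -0.0096  1.0774  1.6777] t 6.65 open 0.0208
[-0.032, 0.0, 0.0]
[-0.064, 0.0, 0.0]
[-0.095, 0.0, 0.0]
[-0.096, -0.001, -0.042]
[-0.096, -0.001, -0.084]
[-0.096, -0.002, -0.127]
[-0.097, -0.002, -0.169]
[-0.067, -0.003, -0.169]
[-0.037, -0.003, -0.169]
```

```bash
python3 -m jog '[[[-0.032,0,0,0,0.8],[-0.064,0,0,0,0.8],[-0.096,0,0,0,0.8],[-0.096,0,-0.042,0,0.8],[-0.096,0,-0.084,0,0.8],[-0.096,-0.001,-0.127,0,0.8],[-0.096,-0.002,-0.169,0,0.8],[-0.096,-0.002,-0.169,0,0.8],[-0.096,-0.002,-0.169,0,0.8]]]'; python3 -c "
from h import *
d=snap('wrist','w8')";python3 w.py .03 .379,.386,.042
```

```text
t: 7.55
tool_pos: [0.379, 0.3867, 0.1095]
tool_rot: [1.036, 1.298, -1.033]
contact_force: [-0.1, -0.6, 0.7]
opening: 0.0208
pose [0.3792 0.3859 0.1094] yaw z -76.8 tilt 0.67 f [ 0.1126 -0.0208 -0.8744] q [ 0.6623 -0.0409  1.918  -0.0115  1.2603  2.0054] t 7.6 open 0.0207
[0.022, -0.0, -0.0]
[0.045, -0.001, -0.0]
[0.067, -0.001, -0.001]
```

```bash
python3 -c "
from h import *
d=snap('wrist'); c=onz(d,[(237,98),(417,103),(403,247)],.062);print(c, np.linalg.norm(c[0]-c[1])); print(onz(d,[(291,151),(354,153),(289,215),(348,211)],.039)); print(onz(d,[(508,240),(618,170),(569,134)],.034))"; python3 -m jog '[[[0.022,0,0,0,0.8],[0.045,-0.001,0,0,0.8],[0.067,-0.001,-0.001,0,0.8],[0.067,-0.001,-0.001,0,0.8],[0.067,-0.001,-0.001,0,0.2],[0.067,-0.001,-0.001,0,0.2],[0.067,-0.001,-0.001,0,0.2],[0.03,-0.001,-0.001,0,0.2],[0,-0.001,-0.001,0,0.2],[0,-0.001,-0.001,0,0.2]]]';  python3 -c "
from h import *
d=snap('wrist','w9')";python3 w.py .045 .411,.277,.11 .411,.277,.014
```

```text
[[0.4556 0.4455 0.062 ]
 [0.4733 0.3605 0.062 ]
 [0.4015 0.3459 0.062 ]] 0.08678358930431856
[[0.4354 0.4165 0.039 ]
 [0.4424 0.3818 0.039 ]
 [0.3992 0.4101 0.039 ]
 [0.4094 0.3768 0.039 ]]
[[0.4131 0.2753 0.034 ]
 [0.4681 0.2281 0.034 ]
 [0.4804 0.2647 0.034 ]]
t: 8.65
tool_pos: [0.3815, 0.3888, 0.116]
tool_rot: [1.046, 1.295, -1.025]
contact_force: [0.4, 0.0, 0.4]
opening: 0.034
pose [0.3803 0.3879 0.1134] yaw z -76.8 tilt 0.92 f [-0.7317  0.596   0.413 ] q [ 0.6638 -0.0456  1.9154 -0.0114  1.2601  2.0078] t 8.7 open 0.0342
[0.001, 0.002, 0.038]
[0.003, 0.003, 0.077]
[0.004, 0.005, 0.115]
[0.036, 0.004, 0.115]
[0.068, 0.004, 0.115]
[0.1, 0.003, 0.114]
```

```bash
python3 -m jog '[[[0,0.002,0.038,0,-0.1],[0,0.004,0.077,0,-0.1],[0.004,0.006,0.116,0,-0.1],[0.036,0.005,0.116,0,-0.1],[0.068,0.005,0.116,0,-0.1],[0.1,0.004,0.116,0,-0.1],[0.1,0.004,0.116,0,-0.1],[0.1,0.004,0.116,0,0.8],[0.1,0.004,0.116,0,0.8],[0.1,0.004,0.116,0,0.8],[0.1,0.004,0.116,0,0.8],[0.1,0.004,0.116,0,0.8]]]' 30; python3 w.py .045 .41,.277,.11 .425,.3955,.11 .425,.3955,.055
```

```text
t: 9.9
tool_pos: [0.4135, 0.2764, 0.0158]
tool_rot: [1.045, 1.294, -1.026]
contact_force: [-1.2, 0.8, 5.2]
opening: 0.0194
pose [0.4135 0.2764 0.0158] yaw z -76.8 tilt 1.07 f [-1.1829  0.7951  5.2429] q [ 0.4441 -0.0175  2.0736 -0.0091  1.0687  1.7888] t 9.9 open 0.0194
[-0.031, -0.001, -0.0]
[-0.063, -0.001, -0.001]
[-0.094, -0.002, -0.001]
[-0.094, 0.012, -0.038]
[-0.094, 0.026, -0.076]
[-0.094, 0.04, -0.113]
[-0.067, 0.04, -0.113]
[-0.039, 0.039, -0.113]
```

```bash
python3 -m jog '[[[-0.031,-0.001,0,0,0.8],[-0.063,-0.001,-0.001,0,0.8],[-0.094,-0.002,-0.001,0,0.8],[-0.094,0.011,-0.038,0,0.8],[-0.094,0.024,-0.076,0,0.8],[-0.094,0.037,-0.113,0,0.8],[-0.094,0.037,-0.113,0,0.8],[-0.067,0.037,-0.113,0,0.8],[-0.041,0.036,-0.113,0,0.8],[-0.041,0.036,-0.113,0,0.8],[-0.041,0.036,-0.113,0,0.8]]]';  python3 -c "
from h import *
d=snap('wrist','w10')";python3 w.py .045 .42,.395,.035
```

```text
t: 11.0
tool_pos: [0.4216, 0.394, 0.0567]
tool_rot: [1.044, 1.294, -1.027]
contact_force: [0.1, -0.2, 0.7]
opening: 0.0195
pose [0.4225 0.3946 0.058 ] yaw z -76.8 tilt 1.13 f [ 0.5463 -0.0403  0.5192] q [ 0.628   0.1035  1.8654 -0.0121  1.1564  1.9736] t 11.05 open 0.0194
[0.023, -0.003, -0.001]
```

```bash
python3 -m jog '[[[0.006,0,0,0,0.8],[0.006,0,0,0,0.2],[0.006,0,0,0,0.2],[0.006,0,0,0,0.2],[-0.03,0,0,0,0.2],[-0.06,0,0,0,0.2],[-0.06,-0.02,0,0,0.2],[-0.06,-0.02,0,0,0.2]]]';  python3 -c "
from h import *
d=snap('wrist','w11')";python3 w.py .045 .465,.231,.11 .465,.231,.014
```

```text
t: 11.85
tool_pos: [0.4012, 0.3903, 0.119]
tool_rot: [1.047, 1.294, -1.023]
contact_force: [0.3, -1.2, 0.1]
opening: 0.0339
pose [0.4014 0.39   0.1179] yaw z -76.8 tilt 1.16 f [ 0.7302 -0.4136 -0.3892] q [ 0.6438 -0.0143  1.8768 -0.0119  1.2624  1.9874] t 11.9 open 0.0342
[0.002, 0.006, 0.042]
[0.005, 0.013, 0.085]
[0.007, 0.019, 0.127]
[0.009, 0.025, 0.169]
[0.041, 0.025, 0.169]
[0.073, 0.024, 0.169]
[0.105, 0.023, 0.169]
```

```bash
python3 -m jog '[[[0,0.006,0.042,-0.14,-0.1],[0,0.013,0.085,-0.28,-0.1],[0,0.019,0.127,-0.42,-0.1],[0,0.025,0.169,-0.56,-0.1],[0,0.025,0.169,-0.7,-0.1],[0,0.025,0.169,-0.85,-0.1],[0,0.025,0.169,-1.0,-0.1],[0,0.025,0.169,-1.0,-0.1],[0,0.025,0.169,-1.0,-0.1]]]';  python3 -c "
from h import *
d=snap('wrist','w12')";python3 w.py .045 .467,.2295,.11 .467,.2295,.014
```

```text
t: 12.8
tool_pos: [0.4644, 0.2311, 0.1183]
tool_rot: [0.272, 1.535, -0.266]
contact_force: [-0.1, -0.0, -0.9]
opening: 0.0468
pose [0.4644 0.2312 0.1185] yaw z -19.6 tilt 1.11 f [-0.2682  0.9805  0.5938] q [ 0.3214 -0.1173  1.9735 -0.0058  1.2668  0.6657] t 12.85 open 0.0472
[0.009, -0.001, 0.003]
[0.041, -0.001, 0.002]
[0.073, -0.001, 0.002]
[0.105, -0.001, 0.001]
```

```bash
python3 -c "
from h import *
d=snap('wrist'); print(onz(d,[(323,186),(324,245)],.034))"; python3 -m jog '[[[0.035,-0.001,0.002,0,-0.1],[0.07,-0.001,0.002,0,-0.1],[0.105,-0.001,0.002,0,-0.1],[0.105,-0.001,0.002,0,-0.1],[0.105,-0.001,0.002,0,0.8],[0.105,-0.001,0.002,0,0.8],[0.105,-0.001,0.002,0,0.8],[0.105,-0.001,0.002,0,0.8],[0.105,-0.001,0.002,0,0.8]]]' 30; python3 w.py .045 .467,.23,.12 .42,.40,.12
```

```text
[[0.4803 0.2673 0.034 ]
 [0.4681 0.2312 0.034 ]]
t: 13.8
tool_pos: [0.4696, 0.2303, 0.0157]
tool_rot: [0.272, 1.531, -0.263]
contact_force: [-0.2, -0.3, 7.2]
opening: 0.021
pose [0.4696 0.2303 0.0157] yaw z -19.6 tilt 1.33 f [-0.1555 -0.2526  7.167 ] q [ 0.3165  0.0389  2.0168 -0.0062  1.0633  0.6615] t 13.8 open 0.021
[-0.035, -0.0, -0.0]
[-0.07, -0.0, -0.0]
[-0.104, -0.0, -0.0]
[-0.105, 0.036, -0.025]
[-0.105, 0.072, -0.051]
[-0.105, 0.108, -0.076]
[-0.105, 0.144, -0.101]
```

```bash
python3 -m jog '[[[-0.035,0,0,0,0.8],[-0.07,0,0,0,0.8],[-0.105,0,0,0,0.8],[-0.105,0.03,-0.03,-0.13,0.8],[-0.105,0.065,-0.065,-0.26,0.8],[-0.105,0.1,-0.1,-0.4,0.8],[-0.105,0.134,-0.153,-0.54,0.8],[-0.105,0.134,-0.153,-0.54,0.8],[-0.105,0.134,-0.153,-0.54,0.8]]]';  python3 -c "
from h import *
d=snap('wrist','w13')";python3 w.py .045 .3706,.4077,.12 .3706,.4077,.047
```

```text
t: 14.7
tool_pos: [0.3667, 0.4087, 0.1186]
tool_rot: [-0.157, 1.542, 0.156]
contact_force: [0.5, -0.1, -0.1]
opening: 0.021
pose [0.3676 0.4076 0.1186] yaw z 11.4 tilt 1.34 f [ 0.2391  0.5422 -0.9953] q [ 0.7087 -0.042   1.9026 -0.015   1.2625  0.5144] t 14.75 open 0.021
[-0.001, -0.0, 0.003]
[0.035, -0.0, 0.002]
[0.072, -0.0, 0.001]
```

```bash
python3 -m jog '[[[0.035,0,0.002,0,0.8],[0.071,0,0.002,0,0.8],[0.071,0,0.002,0,0.8],[0.071,0,0.002,0,0.2],[0.071,0,0.002,0,0.2],[0.071,0,0.002,0,0.2],[0.03,0,0.001,0,0.2],[0,0,0,0,0.2],[0,0,0,0,0.2]]]';  python3 -c "
from h import *
d=snap('wrist','w14')";python3 w.py .045 .48,.2655,.12
```

```text
t: 15.65
tool_pos: [0.371, 0.4105, 0.1262]
tool_rot: [-0.15, 1.531, 0.16]
contact_force: [1.2, -0.0, 1.6]
opening: 0.0344
pose [0.3698 0.4095 0.1234] yaw z 11.4 tilt 1.77 f [-0.6489 -0.6886  0.0241] q [ 0.7088 -0.0463  1.8982 -0.0151  1.2625  0.5144] t 15.7 open 0.0343
[0.001, -0.033, 0.016]
[0.002, -0.065, 0.032]
[0.003, -0.098, 0.048]
[0.005, -0.13, 0.064]
[0.006, -0.163, 0.079]
```

```bash
python3 -m jog '[[[0,-0.033,0.016,0,-0.1],[0,-0.065,0.032,0,-0.1],[0,-0.098,0.048,0,-0.1],[0,-0.13,0.064,0,-0.1],[0.003,-0.163,0.079,0,-0.1],[0.003,-0.163,0.079,0,-0.1],[0.003,-0.163,0.079,0,-0.1]]]';  python3 -c "
from h import *
d=snap('wrist','w15')";python3 w.py .045 .48,.2655,.014
```

```text
t: 16.4
tool_pos: [0.4793, 0.2647, 0.1221]
tool_rot: [-0.151, 1.536, 0.157]
contact_force: [0.6, 0.7, 0.1]
opening: 0.0468
pose [0.479  0.2653 0.1222] yaw z 11.4 tilt 1.7 f [-0.5498 -0.0366 -0.3366] q [ 0.3721 -0.0575  1.9112 -0.0044  1.2586  0.1751] t 16.45 open 0.0472
[0.036, -0.0, -0.001]
[0.072, -0.0, -0.001]
[0.108, -0.0, -0.002]
```

```bash
python3 -c "
from h import *
d=snap('wrist'); print(onz(d,[(318,241)],.034))"; python3 -m jog '[[[0.036,0,0,0,-0.1],[0.072,0,0,0,-0.1],[0.108,0,0,0,-0.1],[0.108,0,0,0,-0.1],[0.108,0,0,0,0.8],[0.108,0,0,0,0.8],[0.108,0,0,0,0.8],[0.108,0,0,0,0.8],[0.072,0,0,0,0.8],[0.036,0,0,0,0.8],[0,0,0,0,0.8],[0,0,0,0,0.8]]]' 30; python3 w.py .045 .479,.265,.12 .3785,.3645,.12 .3785,.3645,.047
```

```text
[[0.4795 0.2673 0.034 ]]
t: 17.7
tool_pos: [0.4829, 0.2674, 0.1301]
tool_rot: [-0.15, 1.523, 0.161]
contact_force: [1.2, 0.0, 1.0]
opening: 0.0192
pose [0.4829 0.2674 0.1301] yaw z 11.4 tilt 2.47 f [1.1769 0.0264 1.0261] q [ 0.373  -0.0644  1.9039 -0.0045  1.2592  0.175 ] t 17.7 open 0.0192
[0.01, -0.002, -0.005]
[0.009, 0.028, -0.024]
[0.008, 0.057, -0.044]
[0.008, 0.087, -0.064]
[0.007, 0.116, -0.084]
[0.043, 0.116, -0.085]
[0.08, 0.116, -0.087]
```

```bash
python3 -m jog '[[[0.009,0.028,-0.024,0,0.8],[0.009,0.057,-0.044,0,0.8],[0.009,0.087,-0.064,0,0.8],[0.009,0.116,-0.084,0,0.8],[0.009,0.116,-0.084,0,0.8],[0.043,0.116,-0.085,0,0.8],[0.08,0.116,-0.087,0,0.8],[0.08,0.116,-0.087,0,0.8]]]'; python3 w.py .045 .3785,.3645,.047; python3 -m jog '[[[0,0,0,0,0.2],[0,0,0,0,0.2],[0,0,0,0,0.2],[-0.04,0,0,0,0.2],[-0.08,0,0,0,0.2],[-0.1,0,0,0,0.2],[-0.1,0,0,0,0.2],[-0.1,0,0,0,0.2],[-0.1,0,0,0,0.2]]]';  python3 -c "
from h import *
d=snap('wrist','w16')";python3 w.py .045 .48,.2655,.12
```

```text
t: 18.5
tool_pos: [0.3745, 0.3616, 0.0413]
tool_rot: [-0.154, 1.532, 0.157]
contact_force: [-0.0, -1.2, -1.2]
opening: 0.0193
pose [0.3745 0.3616 0.0413] yaw z 11.4 tilt 1.89 f [-0.0136 -1.2124 -1.2131] q [ 0.6332 -0.012   2.0175 -0.0172  1.1069  0.4416] t 18.5 open 0.0193
[-0.006, 0.002, 0.005]
t: 19.4
tool_pos: [0.3706, 0.3606, 0.1401]
tool_rot: [-0.155, 1.534, 0.156]
contact_force: [0.2, -0.1, -0.5]
opening: 0.0336
pose [0.3705 0.3605 0.1396] yaw z 11.4 tilt 1.75 f [-0.3158  0.4796  0.3261] q [ 0.6361 -0.1501  1.9656 -0.0161  1.2998  0.4412] t 19.45 open 0.0344
[0.006, -0.029, 0.022]
[0.011, -0.057, 0.044]
[0.017, -0.086, 0.066]
[0.023, -0.115, 0.088]
```

Run:
```python
from h import *
d=snap("wrist"); s=snap("side","s16"); t=snap("top")
c=onz(d,[(488,132),(471,273),(248,278),(237,132)],.062); print("cup",c)
ax=(c[0]+c[1]-c[2]-c[3])[:2]; ax/=np.linalg.norm(ax); print("az",np.degrees(np.arctan2(ax[1],ax[0])), np.linalg.norm(c[0]-c[1]),np.linalg.norm(c[0]-c[3]))
f=lambda x,y:(x/3.3+110,y/3.3+220)
g=lambda x,y:(x/3+170,y/3+120)
print("iron tip",tri(t,g(153,240),s,f(293,175)))
print("iron blue",tri(t,g(160,185),s,f(230,190)))
print("iron base",tri(t,g(165,120),s,f(125,212)))
# bowl rim extreme in top view: left 172,right 341,top 115,bottom 287 (x3 crop)
e=onz(t,[g(172,202),g(341,202),g(257,115),g(257,287)],.09); print("bowl rim",e)
# stack left edge
print("stack",onz(t,[g(405,20),g(418,205),g(425,310)],.1))
crop(s,110,220,350,420,3.3,"sidec2")
# knob top view
print("knob",onz(t,[g(126,246)],.08))
```

```text
cup [[0.4538 0.4487 0.062 ]
 [0.4719 0.3627 0.062 ]
 [0.3312 0.3327 0.062 ]
 [0.3126 0.4204 0.062 ]]
az 11.672438655399704 0.08791318845404024 0.14399941168414587
iron tip (array([0.5914, 0.3229, 0.1568]), np.float64(0.004791969495746308))
iron blue (array([0.6485, 0.324 , 0.1155]), np.float64(0.0018688685184512844))
iron base (array([0.7271, 0.3355, 0.063 ]), np.float64(0.020194224786800143))
bowl rim [[0.6364 0.3169 0.09  ]
 [0.6354 0.1568 0.09  ]
 [0.719  0.2366 0.09  ]
 [0.5553 0.2359 0.09  ]]
stack [[0.8078 0.0959 0.1   ]
 [0.631  0.0841 0.1   ]
 [0.5323 0.0779 0.1   ]]
knob [[0.5959 0.3621 0.08  ]]
```

```bash
python3 -c "
from h import *
print(tool()[2])"; python3 w.py .045 .483,.4092,.20
```

```text
[[ 0.0306 -0.1976  0.9798]
 [ 0.0034  0.9803  0.1976]
 [-0.9995 -0.0027  0.0307]]
pose [0.3707 0.3606 0.1399] yaw z 11.4 tilt 1.77 f [-0.4566 -0.5628  0.4076] q [ 0.6362 -0.1499  1.965  -0.0161  1.2999  0.4413] t 19.6 open 0.034
[-0.014, 0.006, 0.03]
[-0.028, 0.013, 0.061]
[-0.042, 0.019, 0.091]
[-0.057, 0.025, 0.122]
```

```bash
python3 -m jog '[[[-0.03,0,0,-0.14,-1],[-0.057,0.006,0.03,-0.28,-1],[-0.057,0.013,0.061,-0.42,-1],[-0.057,0.019,0.091,-0.56,-1],[-0.057,0.025,0.122,-0.7,-1],[-0.057,0.025,0.122,-0.85,-1],[-0.057,0.025,0.122,-1.0,-1],[-0.057,0.025,0.122,-1.14,-1],[-0.057,0.025,0.122,-1.28,-1],[-0.057,0.025,0.122,-1.42,-1],[-0.057,0.025,0.122,-1.57,-1],[-0.057,0.025,0.122,-1.57,-1]]]';  python3 -c "
from h import *
d=snap('wrist','w17')";python3 w.py .045 .483,.4092,.072
```

```text
t: 20.8
tool_pos: [0.4832, 0.4089, 0.1995]
tool_rot: [-1.367, 1.087, 1.331]
contact_force: [0.9, 0.2, 0.1]
opening: 0.0852
pose [0.4833 0.4089 0.1996] yaw z 101.2 tilt 1.69 f [-0.4527 -0.5102  0.4732] q [ 0.5911  0.0767  1.6414 -0.0144  1.3976 -1.1726] t 20.85 open 0.0853
[0.043, 0.001, 0.0]
[0.085, 0.003, 0.001]
[0.128, 0.004, 0.001]
```

Run:
```python
from h import *
d=snap('wrist')
a=onz(d,[(287,253),(357.5,252)],.112);print(a,np.linalg.norm(a[0]-a[1]),a.mean(0))
b=onz(d,[(290,194),(357,194)],.062);print(b,np.linalg.norm(b[0]-b[1]),b.mean(0))
c=onz(d,[(263,192),(382,194)],.062);print(c,np.linalg.norm(c[0]-c[1]),c.mean(0))
v=a.mean(0)-c.mean(0);print(v,np.degrees(np.arctan2(v[1],v[0])))
k=onz(d,[(247,333)],.055);print("knob ring",k)
print("mark",onz(d,[(283,350)],.057))
```

```text
[[0.4976 0.388  0.112 ]
 [0.4879 0.4333 0.112 ]] 0.046344867341523384 [0.4928 0.4107 0.112 ]
[[0.4698 0.381  0.062 ]
 [0.4599 0.431  0.062 ]] 0.05094236020461136 [0.4648 0.406  0.062 ]
[[0.4723 0.3606 0.062 ]
 [0.4562 0.4496 0.062 ]] 0.09041202580575336 [0.4642 0.4051 0.062 ]
[0.0285 0.0056 0.05  ] 11.03650436940617
knob ring [[0.6027 0.364  0.055 ]]
mark [[0.6126 0.3982 0.057 ]]
```

```bash
python3 -m jog '[[[0.043,0.001,0,0,-1],[0.085,0.003,0.001,0,-1],[0.127,0.004,0.001,0,-1],[0.127,0.004,0.001,0,-1],[0.127,0.004,0.001,0,0.2],[0.127,0.004,0.001,0,0.2],[0.127,0.004,0.001,0,0.2],[0.127,0.004,0.001,0,0.2],[0.127,0.004,0.001,0,0.2],[0.127,0.004,0.001,0,0.2]]]' 120;  python3 -c "
from h import *
d=snap('wrist','w18')";python3 w.py .045 .483,.4092,.072
```

```text
t: 21.9
tool_pos: [0.4857, 0.4112, 0.0771]
tool_rot: [-1.366, 1.081, 1.324]
contact_force: [2.1, 0.6, 7.7]
opening: 0.0482
pose [0.4857 0.4111 0.0771] yaw z 101.2 tilt 2.12 f [1.0812 0.3034 7.1204] q [ 0.5921  0.1966  1.7256 -0.016   1.1855 -1.1679] t 21.95 open 0.0478
[0.005, 0.003, -0.001]
```

```bash
python3 -m jog '[[[-0.008,0,0,0,0.2],[-0.016,0,0,0,0.2],[-0.016,0,0,0,0.2]]]' 120;  python3 -c "
from h import *
d=snap('wrist','w19');snap('side','s19')";python3 w.py .045 .483,.4092,.072
```

```text
t: 22.25
tool_pos: [0.4856, 0.4115, 0.0947]
tool_rot: [-1.366, 1.078, 1.323]
contact_force: [1.3, -0.6, -4.6]
opening: 0.0481
pose [0.4848 0.4109 0.0929] yaw z 101.2 tilt 2.1 f [-0.7174 -0.3118 -5.2537] q [ 0.5925  0.1766  1.7195 -0.0158  1.2121 -1.168 ] t 22.35 open 0.048
[0.021, 0.003, -0.001]
```

```bash
python3 w.py .035 .484,.411,.28
```

```text
pose [0.4848 0.4109 0.0929] yaw z 101.2 tilt 2.1 f [-0.7174 -0.3118 -5.2537] q [ 0.5925  0.1766  1.7195 -0.0158  1.2121 -1.168 ] t 22.35 open 0.048
[-0.031, -0.001, 0.0]
[-0.062, -0.002, 0.0]
[-0.094, -0.003, 0.0]
[-0.125, -0.004, 0.0]
[-0.156, -0.005, 0.0]
[-0.187, -0.006, 0.0]
```

```bash
python3 -m jog '[[[-0.02,0,0,0,0.2],[-0.045,0,0,0,0.2],[-0.075,0.001,0,0,0.2],[-0.105,0.001,0,0,0.2],[-0.135,0.002,0,0,0.2],[-0.165,0.002,0,0,0.2],[-0.187,0.002,0,0,0.2],[-0.187,0.002,0,0,0.2],[-0.187,0.002,0,0,0.2]]]' 120;python3 w.py .035 .68,.245,.28
```

```text
t: 23.25
tool_pos: [0.4758, 0.4091, 0.2784]
tool_rot: [-1.366, 1.082, 1.325]
contact_force: [0.2, -0.5, -4.6]
opening: 0.0478
pose [0.4758 0.4091 0.2784] yaw z 101.2 tilt 2.04 f [ 0.2434 -0.538  -4.5901] q [ 0.5983  0.0152  1.5735 -0.015   1.5207 -1.167 ] t 23.25 open 0.0478
[0.001, -0.021, -0.025]
[0.001, -0.042, -0.05]
[0.002, -0.063, -0.075]
[0.002, -0.084, -0.1]
[0.003, -0.105, -0.125]
[0.003, -0.126, -0.15]
[0.004, -0.147, -0.175]
[0.005, -0.168, -0.201]
```

```bash
python3 -m jog '[[[0,-0.015,-0.018,0,0.2],[0,-0.035,-0.042,0,0.2],[0,-0.056,-0.067,0,0.2],[0,-0.078,-0.092,0,0.2],[0,-0.1,-0.118,0,0.2],[0,-0.121,-0.144,0,0.2],[0,-0.143,-0.17,0,0.2],[0,-0.16,-0.19,0,0.2],[0.003,-0.168,-0.201,0,0.2],[0.003,-0.168,-0.201,0,0.2],[0.003,-0.168,-0.201,0,0.2]]]' 120;python3 w.py .035 .68,.245,.24;  python3 -c "
from h import *
d=snap('wrist','w20');snap('side','s20')"
```

```text
t: 24.35
tool_pos: [0.6784, 0.2449, 0.2795]
tool_rot: [-1.364, 1.085, 1.328]
contact_force: [-0.3, 0.2, -3.6]
opening: 0.0478
pose [0.6784 0.2449 0.2795] yaw z 101.2 tilt 1.83 f [-0.298   0.162  -3.5798] q [ 0.2442  0.2329  1.3351 -0.0019  1.5418 -1.5219] t 24.35 open 0.0478
[0.02, -0.0, -0.0]
[0.04, -0.0, -0.0]
```

```bash
python3 -m jog '[[[0.02,0,0,0,0.2],[0.04,0,0,0,0.2],[0.04,0,0,0,0.2],[0.04,0,0,0,0.2]]]' 120; python3 -m jog '[[[0,0,0,0,0.2],[0,0,0,0,0.2],[0,0,0,0,0.2]]]' 60;  python3 -m jog '[[[0,0,0,0,0.2],[0,0,0,0,0.2],[0,0,0,0,0.2]]]' 35; python3 w.py .035 .68,.245,.24;  python3 -c "
from h import *
d=snap('wrist','w21')"
```

```text
t: 24.85
tool_pos: [0.6789, 0.2466, 0.241]
tool_rot: [-1.366, 1.083, 1.329]
contact_force: [0.5, 0.4, -2.8]
opening: 0.048
t: 25.15
tool_pos: [0.6794, 0.2468, 0.2425]
tool_rot: [-1.367, 1.081, 1.328]
contact_force: [0.8, 0.1, -2.8]
opening: 0.048
t: 25.45
tool_pos: [0.6795, 0.2468, 0.2427]
tool_rot: [-1.367, 1.08, 1.327]
contact_force: [1.0, -0.0, -4.3]
opening: 0.0477
pose [0.6795 0.2468 0.2427] yaw z 101.3 tilt 2.05 f [ 1.0492 -0.0031 -4.3293] q [ 0.2464  0.25    1.3759 -0.0021  1.4801 -1.5218] t 25.45 open 0.0477
[0.003, -0.0, -0.002]
```

```bash
python3 -m jog '[[[0,0,0,0,0.2],[0,0,0,0,0.2],[0,0,0,0,0.2],[0,0,0,0,0.2]]]' 20; python3 w.py .035 .68,.245,.24;  python3 -c "
from h import *
d=snap('wrist','w22')"
```

```text
t: 25.9
tool_pos: [0.6794, 0.2468, 0.2425]
tool_rot: [-1.367, 1.081, 1.328]
contact_force: [-0.6, -0.5, -3.9]
opening: 0.0478
pose [0.6794 0.2468 0.2425] yaw z 101.3 tilt 2.02 f [-0.5842 -0.4849 -3.9164] q [ 0.2464  0.2501  1.3761 -0.0021  1.4801 -1.5219] t 25.9 open 0.0478
[0.002, -0.0, -0.002]
```

```bash
python3 -m jog '[[[-0.05,0,0,0,0.2],[-0.05,0,0,0,0.2],[0,0,0,0,0.2],[0,0,0,0,0.2],[-0.05,0,0,0,0.2],[-0.05,0,0,0,0.2],[0,0,0,0,0.2],[0,0,0,0,0.2],[0,0,0,0,0.2]]]' 20; python3 w.py .035 .68,.245,.24;  python3 -c "
from h import *
d=snap('wrist','w23')"
```

```text
t: 26.85
tool_pos: [0.6782, 0.2465, 0.2404]
tool_rot: [-1.365, 1.085, 1.331]
contact_force: [-0.2, -0.1, -3.9]
opening: 0.0482
pose [0.6782 0.2465 0.2404] yaw z 101.3 tilt 1.74 f [-0.1672 -0.0976 -3.8811] q [ 0.2464  0.2515  1.3778 -0.0022  1.4821 -1.5219] t 26.85 open 0.0482
[0.0, -0.001, -0.002]
```

```bash
for i in 1; do python3 -m jog '[[[0,0,0,0,-0.05],[0,0,0,0,-0.05],[0,0,0,0,-0.05]]]' 20; python3 -m jog '[[[0,0,0,0,-0.08],[0,0,0,0,-0.08],[0,0,0,0,-0.08]]]' 20; done;  python3 -c "
from h import *
d=snap('wrist','w24')"
```

```text
t: 27.2
tool_pos: [0.68, 0.2469, 0.2448]
tool_rot: [-1.368, 1.079, 1.326]
contact_force: [0.8, -0.3, -4.1]
opening: 0.048
t: 27.5
tool_pos: [0.6801, 0.247, 0.2451]
tool_rot: [-1.368, 1.079, 1.326]
contact_force: [-0.0, -0.1, -4.4]
opening: 0.0479
```

```bash
python3 -m jog '[[[0,0,0,0,-0.1],[0,0,0,0,-0.1],[0,0,0,0,-0.1]]]' 20;   python3 -m jog '[[[0,0,0,0,-0.11],[0,0,0,0,-0.11]]]' 20;python3 -c "
from h import *
d=snap('wrist','w25')"
```

```text
t: 27.85
tool_pos: [0.68, 0.247, 0.2448]
tool_rot: [-1.368, 1.079, 1.326]
contact_force: [-0.1, -0.0, -4.0]
opening: 0.0483
t: 28.05
tool_pos: [0.68, 0.2469, 0.2447]
tool_rot: [-1.368, 1.079, 1.326]
contact_force: [-0.0, -0.3, -3.9]
opening: 0.0477
```

```bash
python3 -m jog '[[[0,0,0,0,-0.12],[0,0,0,0,-0.12]]]' 20;   python3 -c "
from h import *
d=snap('wrist','w26')"
```

```text
t: 28.3
tool_pos: [0.68, 0.2469, 0.2447]
tool_rot: [-1.368, 1.079, 1.326]
contact_force: [0.1, -0.3, -4.6]
opening: 0.0484
```

```bash
python3 -m jog '[[[0,0,0,0,0.2],[0,0,0,0,0.2]]]' 120; python3 w.py .045 .70,.255,.42 .9,.32,.45
```

```text
t: 28.55
tool_pos: [0.68, 0.2469, 0.2448]
tool_rot: [-1.368, 1.079, 1.326]
contact_force: [-0.0, 0.7, -4.6]
opening: 0.0482
pose [0.68   0.2469 0.2448] yaw z 101.3 tilt 2.12 f [-0.0051  0.728  -4.6053] q [ 0.2464  0.2493  1.3733 -0.0021  1.482  -1.5218] t 28.55 open 0.0482
[-0.044, -0.007, 0.001]
[-0.087, -0.014, 0.002]
[-0.131, -0.021, 0.003]
[-0.174, -0.028, 0.004]
[-0.179, -0.07, 0.009]
[-0.183, -0.112, 0.014]
[-0.188, -0.154, 0.019]
[-0.192, -0.196, 0.023]
[-0.197, -0.238, 0.028]
```

```bash
python3 -m jog '[[[-0.035,-0.004,0,0,0.2],[-0.07,-0.01,0,0,0.2],[-0.105,-0.016,0,0,0.2],[-0.14,-0.022,0,0,0.2],[-0.174,-0.028,0.004,0,0.2],[-0.174,-0.06,0.008,0,0.2],[-0.174,-0.09,0.011,0,0.2],[-0.174,-0.12,0.014,0,0.2],[-0.174,-0.12,0.014,0,0.2],[-0.174,-0.12,0.014,0,0.2]]]' 120; python3 w.py .045 .9,.32,.42
```

```text
t: 29.55
tool_pos: [0.7888, 0.283, 0.4205]
tool_rot: [-1.366, 1.082, 1.329]
contact_force: [0.3, 1.0, -4.1]
opening: 0.0482
pose [0.7888 0.283  0.4205] yaw z 101.3 tilt 1.92 f [ 0.3304  0.9635 -4.086 ] q [ 0.2567  0.5293  0.7333 -0.0026  1.8455 -1.5124] t 29.55 open 0.0482
[0.001, -0.039, 0.005]
[0.003, -0.077, 0.01]
[0.004, -0.116, 0.014]
```

```bash
python3 -m jog '[[[0,-0.03,0.004,0,0.2],[0,-0.06,0.008,0,0.2],[0,-0.09,0.012,0,0.2],[0,-0.12,0.015,0,0.2],[0,-0.12,0.015,0,0.2],[0,-0.12,0.015,0,0.2]]]' 120; python3 w.py .045 .9,.32,.42
```

```text
t: 30.15
tool_pos: [0.8912, 0.3168, 0.4144]
tool_rot: [-1.367, 1.078, 1.326]
contact_force: [-0.4, 0.5, -2.4]
opening: 0.0476
pose [0.8912 0.3168 0.4144] yaw z 101.3 tilt 2.15 f [-0.376   0.5101 -2.3687] q [ 0.2636  0.9883  0.0605 -0.0023  2.0553 -1.5058] t 30.15 open 0.0476
[-0.005, -0.009, 0.001]
```

```bash
python3 -m jog '[[[0,-0.04,0.005,0,0.2],[0,-0.08,0.01,0,0.2],[0,-0.12,0.015,0,0.2],[0,-0.12,0.015,0,0.2],[0,-0.12,0.015,0,0.2]]]' 120; python3 w.py .045 .9,.32,.42
```

```text
t: 30.65
tool_pos: [0.9168, 0.3236, 0.3805]
tool_rot: [-1.376, 1.046, 1.303]
contact_force: [-0.9, 0.2, -3.8]
opening: 0.0474
pose [0.9168 0.3236 0.3805] yaw z 101.3 tilt 4.2 f [-0.8557  0.1821 -3.771 ] q [ 0.2627  1.0283  0.055   0.0007  1.985  -1.5054] t 30.65 open 0.0474
[-0.041, 0.014, 0.0]
```

```bash
python3 w.py .045 .85,.30,.40 .69,.248,.30
```

```text
pose [0.9168 0.3236 0.3805] yaw z 101.3 tilt 4.2 f [-0.8557  0.1821 -3.771 ] q [ 0.2627  1.0283  0.055   0.0007  1.985  -1.5054] t 30.65 open 0.0474
[-0.012, 0.034, -0.005]
[-0.025, 0.068, -0.01]
[-0.007, 0.103, -0.014]
[0.01, 0.138, -0.018]
[0.028, 0.173, -0.022]
[0.045, 0.208, -0.026]
[0.063, 0.242, -0.03]
```

```bash
python3 -m jog '[[[-0.008,0.02,-0.003,0,0.2],[-0.018,0.045,-0.007,0,0.2],[-0.025,0.07,-0.01,0,0.2],[-0.01,0.1,-0.014,0,0.2],[0.005,0.135,-0.018,0,0.2],[0.02,0.17,-0.022,0,0.2],[0.035,0.2,-0.026,0,0.2],[0.05,0.225,-0.028,0,0.2],[0.063,0.242,-0.03,0,0.2],[0.063,0.242,-0.03,0,0.2],[0.063,0.242,-0.03,0,0.2]]]' 120; python3 w.py .045 .69,.248,.30
```

```text
t: 31.75
tool_pos: [0.6915, 0.2483, 0.3026]
tool_rot: [-1.378, 1.043, 1.3]
contact_force: [0.3, 0.1, -3.6]
opening: 0.0478
pose [0.6915 0.2483 0.3026] yaw z 101.3 tilt 4.44 f [ 0.2963  0.0824 -3.5602] q [ 0.2428  0.2275  1.3048  0.0021  1.5318 -1.5256] t 31.75 open 0.0478
[0.002, 0.002, -0.0]
```

```bash
python3 -m jog '[[[0,0,0,0,0.2],[-0.05,0,0,0,0.2],[0,0,0,0,0.2],[-0.05,0,0,0,0.2],[0,0,0,0,0.2],[-0.05,0,0,0,0.2],[0,0,0,0,0.2],[-0.05,0,0,0,0.2],[0,0,0,0,0.2],[-0.05,0,0,0,0.2],[0,0,0,0,0.2],[0,0,0,0,0.2]]]' 20; python3 w.py .045 .69,.248,.30;  python3 -c "
from h import *
d=snap('wrist','w28')"
```

```text
t: 32.95
tool_pos: [0.69, 0.2479, 0.2966]
tool_rot: [-1.375, 1.05, 1.306]
contact_force: [0.1, -0.3, -5.4]
opening: 0.0481
pose [0.69   0.2479 0.2966] yaw z 101.3 tilt 3.93 f [ 0.1042 -0.2769 -5.434 ] q [ 0.2428  0.2313  1.31    0.0021  1.5318 -1.5255] t 32.95 open 0.0481
[-0.003, -0.0, 0.0]
```

```bash
cat > cupt.py <<'E'
from h import *
def cup(d,rl,rr,ll,lr,w=.09):
    out=[]
    for a,b in ((rl,rr),(ll,lr)):
        c,v=ray(d,[a,b]); R=np.array(d["R"])
        vc=(v@R.T); k=w/np.linalg.norm(vc[0]-vc[1]); out.append(c+k*v.mean(0))
    r,l=out; dv=r-l; print("rear",r,"lip",l,"len",np.linalg.norm(dv),"tilt deg",np.degrees(np.arctan2(dv[2],np.hypot(*dv[:2]))))
E
python3 - <<'E'
from cupt import *
d=snap("wrist"); cup(d,(233,279),(413,278),(242,8),(409,10))
E
```

```text
rear [0.6929 0.2492 0.2707] lip [0.5664 0.2257 0.2051] len 0.14436430287770066 tilt deg 27.000497616889298
```

```bash
python3 -m jog '[[[0.02,0,0,0,0.2],[0.045,0,0,0,0.2],[-0.005,0,0,0,0.2],[0.045,0,0,0,0.2],[-0.005,0,0,0,0.2],[0.045,0,0,0,0.2],[-0.005,0,0,0,0.2],[0.045,0,0,0,0.2],[-0.005,0,0,0,0.2],[0.045,0,0,0,0.2],[0.045,0,0,0,0.2],[0.045,0,0,0,0.2]]]' 20; python3 w.py .045 .69,.248,.25;  python3 -c "
from h import *
d=snap('wrist','w29')"
```

```text
t: 34.25
tool_pos: [0.6957, 0.2494, 0.2578]
tool_rot: [-1.377, 1.045, 1.302]
contact_force: [0.1, -0.1, -3.2]
opening: 0.0478
pose [0.6957 0.2494 0.2578] yaw z 101.3 tilt 4.32 f [ 0.0686 -0.1064 -3.1793] q [ 0.2428  0.2547  1.3463  0.0021  1.4651 -1.5255] t 34.25 open 0.0478
[0.007, 0.006, -0.0]
```

Run:
```python
from cupt import *
d=snap("wrist","w30"); cup(d,(237,292),(411,292),(247,62),(394,62)); s=snap("side","s30"); crop(s,110,170,350,400,3.3,"s30c")
```

```text
rear [0.7079 0.2531 0.2279] lip [0.5973 0.2295 0.145 ] len 0.14014348228805895 tilt deg 36.217154421979025
```

```bash
python3 w.py .015 .6957,.2494,.19 .665,.243,.19
```

```text
pose [0.6971 0.2497 0.2615] yaw z 101.3 tilt 4.67 f [-0.5237 -0.4606 -3.3554] q [ 0.2428  0.2526  1.343   0.0021  1.4645 -1.5256] t 34.4 open 0.0483
[0.014, 0.001, -0.0]
[0.028, 0.003, -0.0]
[0.043, 0.004, -0.0]
[0.057, 0.006, -0.0]
[0.071, 0.007, -0.0]
[0.07, 0.018, -0.001]
[0.069, 0.028, -0.001]
[0.069, 0.038, -0.001]
```

```bash
python3 -m jog '[[[0.005,0.001,0,0,0.2],[0.015,0.001,0,0,0.2],[0.028,0.003,0,0,0.2],[0.042,0.004,0,0,0.2],[0.055,0.005,0,0,0.2],[0.065,0.006,0,0,0.2],[0.071,0.007,0,0,0.2],[0.071,0.007,0,0,0.2],[0.071,0.007,0,0,0.2]]]' 40; python3 w.py .01  .665,.243,.19
python3 - <<'E'
from cupt import *
d=snap("wrist","w31"); s=snap("side","s31"); crop(s,110,170,350,400,3.3,"s31c")
E
```

```text
t: 35.3
tool_pos: [0.696, 0.25, 0.1905]
tool_rot: [-1.379, 1.039, 1.297]
contact_force: [-0.5, -0.1, -2.9]
opening: 0.0481
pose [0.696  0.25   0.1905] yaw z 101.3 tilt 4.71 f [-0.5392 -0.053  -2.8663] q [ 0.2436  0.289   1.418   0.0021  1.3525 -1.5251] t 35.3 open 0.0481
[-0.001, 0.008, -0.0]
[-0.001, 0.016, -0.0]
[-0.002, 0.024, -0.001]
[-0.002, 0.032, -0.001]
```

```bash
python3 -m jog '[[[0,0.008,0,0,0.2],[0,0.018,0,0,0.2],[0,0.028,0,0,0.2],[-0.003,0.036,0,0,0.2],[-0.007,0.044,0,0,0.2],[-0.011,0.052,0,0,0.2],[-0.015,0.06,0,0,0.2],[-0.015,0.06,0,0,0.2]]]' 20; python3 w.py .01  .665,.243,.19
python3 - <<'E'
from cupt import *
d=snap("wrist","w32"); s=snap("side","s32"); crop(s,110,170,350,400,3.3,"s32c")
E
```

```text
t: 36.2
tool_pos: [0.637, 0.2376, 0.2033]
tool_rot: [-1.382, 1.035, 1.292]
contact_force: [6.3, -2.0, -0.0]
opening: 0.0479
pose [0.637  0.2376 0.2033] yaw z 101.3 tilt 5.04 f [ 6.2766 -1.9829 -0.0248] q [ 0.2475  0.1417  1.5667  0.0002  1.3452 -1.5209] t 36.2 open 0.0479
[0.004, -0.007, -0.0]
[0.008, -0.014, -0.0]
[0.012, -0.02, -0.0]
[0.016, -0.027, -0.0]
```

```bash
python3 -m jog '[[[-0.004,0.008,0,0,0.2],[-0.008,0.016,0,0,0.2],[-0.012,0.024,0,0,0.2],[-0.015,0.032,0,0,0.2],[-0.017,0.04,0,0,0.2],[-0.019,0.048,0,0,0.2],[-0.019,0.048,0,0,0.2]]]' 20; python3 w.py .01  .665,.243,.21
python3 - <<'E'
from cupt import *
d=snap("wrist","w33"); s=snap("side","s33"); crop(s,110,170,350,400,3.3,"s33c")
E
```

```text
t: 37.0
tool_pos: [0.5879, 0.228, 0.2178]
tool_rot: [-1.381, 1.035, 1.293]
contact_force: [4.5, 1.8, -2.2]
opening: 0.0481
pose [0.5879 0.228  0.2178] yaw z 101.3 tilt 4.99 f [ 4.4894  1.8255 -2.1891] q [ 0.2518  0.0184  1.6726  0.0006  1.3635 -1.5168] t 37.0 open 0.0481
[0.002, -0.01, -0.0]
[0.004, -0.019, -0.0]
[0.005, -0.029, -0.0]
[0.007, -0.039, -0.0]
[0.009, -0.048, -0.0]
[0.011, -0.058, -0.0]
[0.013, -0.068, -0.0]
[0.015, -0.078, -0.0]
```

```bash
python3 -m jog '[[[-0.002,0.008,0,0,0.2],[-0.004,0.016,0,0,0.2],[-0.004,0.022,0,0,0.2],[-0.004,0.022,0,0,0.2]]]' 20; python3 -m jog '[[[0,0,0,0,0.2],[0,-0.012,0,0,0.2],[-0.004,-0.03,0,0,0.2],[-0.008,-0.05,0,0,0.2],[-0.01,-0.06,0,0,0.2],[-0.01,-0.06,0,0,0.2],[-0.01,-0.06,0,0,0.2]]]' 100; python3 w.py .01  .665,.243,.21
python3 - <<'E'
from cupt import *
d=snap("wrist","w34"); s=snap("side","s34"); crop(s,110,170,350,400,3.3,"s34c")
E
```

```text
t: 37.5
tool_pos: [0.5661, 0.2236, 0.2199]
tool_rot: [-1.381, 1.035, 1.293]
contact_force: [3.3, 0.2, -2.9]
opening: 0.0479
t: 38.2
tool_pos: [0.6233, 0.2351, 0.2343]
tool_rot: [-1.38, 1.037, 1.295]
contact_force: [0.1, -0.4, -2.3]
opening: 0.0477
pose [0.6233 0.2351 0.2343] yaw z 101.3 tilt 4.84 f [ 0.073  -0.3696 -2.3061] q [ 0.2486  0.0926  1.5675  0.0012  1.397  -1.52  ] t 38.2 open 0.0477
[0.006, -0.008, -0.0]
[0.011, -0.016, -0.0]
[0.017, -0.024, -0.0]
[0.022, -0.032, -0.0]
[0.028, -0.04, -0.001]
```

Run:
```python
from h import *
from scipy.optimize import least_squares
s=snap("side")
g=cv2.cvtColor(s["color"],cv2.COLOR_RGB2GRAY)
m=np.zeros_like(g); m[350:430,205:295]=(g[350:430,205:295]<50)
n,l,st,c=cv2.connectedComponentsWithStats(m); i=1+np.argmax(st[1:,4]); print(st[i],c[i])
cnt=max(cv2.findContours((l==i).astype(np.uint8),0,1)[0],key=cv2.contourArea)[:,0,:]
w=onz(s,cnt+0.0,.002)[:,:2]
r=least_squares(lambda p:np.hypot(*(w-p[:2]).T)-p[2],[.42,.39,.065],loss="soft_l1",f_scale=.002); print(r.x)
t=snap("top"); 
# fallen spacers from side crop centroid
f=lambda x,y:(x/3.3+110,y/3.3+170)
print("fallen",onz(s,[f(563,505),f(626,463)],.01)); print("ends",onz(s,[f(585,520),f(545,500),f(645,475),f(605,455)],.01))
```

```text
[ 216  359   65   54 2770] [247.983  385.7433]
[0.4244 0.3892 0.0617]
fallen [[0.463  0.2322 0.01  ]
 [0.4508 0.1789 0.01  ]]
ends [[0.4437 0.2346 0.01  ]
 [0.4752 0.2352 0.01  ]
 [0.4343 0.1807 0.01  ]
 [0.4666 0.1808 0.01  ]]
```

```bash
python3 w.py .035 .62,.235,.28 .46,.26,.28 .46,.397,.23
```

```text
pose [0.6231 0.2351 0.2347] yaw z 101.4 tilt 4.92 f [ 0.4375 -0.2152 -2.7847] q [ 0.2487  0.0911  1.5686  0.0011  1.396  -1.5201] t 38.4 open 0.0479
[-0.023, -0.0, 0.0]
[-0.045, -0.001, 0.001]
[-0.048, 0.029, 0.012]
[-0.05, 0.06, 0.023]
[-0.053, 0.09, 0.034]
[-0.056, 0.12, 0.046]
[-0.058, 0.151, 0.057]
[-0.048, 0.146, 0.084]
[-0.037, 0.142, 0.11]
[-0.026, 0.137, 0.137]
[-0.016, 0.133, 0.164]
[-0.005, 0.128, 0.191]
```

```bash
python3 -m jog '[[[-0.02,0,0,0,0.2],[-0.045,-0.001,0,0,0.2],[-0.048,0.02,0.008,0,0.2],[-0.05,0.045,0.018,0,0.2],[-0.053,0.075,0.03,0,0.2],[-0.056,0.11,0.043,0,0.2],[-0.058,0.14,0.054,0,0.2],[-0.048,0.146,0.084,0,0.2],[-0.037,0.142,0.11,0,0.2],[-0.026,0.137,0.137,0,0.2],[-0.02,0.133,0.164,0,0.2],[-0.02,0.128,0.18,0,0.2]]]' 100; python3 -m jog '[[[0,0,0,0,0.2],[0,0,0,0,0.2]]]' 100; python3 w.py .035 .46,.397,.16;  python3 - <<'E'
from cupt import *
d=snap("wrist","w35"); s=snap("side","s35"); crop(s,110,170,350,400,3.3,"s35c")
E
```

```text
t: 39.6
tool_pos: [0.4595, 0.3872, 0.2432]
tool_rot: [-1.382, 1.037, 1.297]
contact_force: [-0.3, -0.7, -2.4]
opening: 0.048
t: 39.8
tool_pos: [0.4595, 0.3869, 0.2434]
tool_rot: [-1.382, 1.038, 1.297]
contact_force: [0.2, 0.0, -2.2]
opening: 0.0475
pose [0.4595 0.3869 0.2434] yaw z 101.5 tilt 4.76 f [ 0.1969  0.0401 -2.1973] q [ 0.5889 -0.0606  1.7073 -0.028   1.4166 -1.1784] t 39.8 open 0.0475
[0.028, 0.001, 0.003]
[0.056, 0.003, 0.006]
[0.083, 0.004, 0.009]
```

```bash
python3 - <<'E'
from cupt import *
d=snap("wrist"); cup(d,(265,334),(379,333),(262,207),(373,207))
print("bench corner",onz(d,[(430,82)],0))
p=onz(d,[(266,138),(394,138),(330,75),(330,205)],.002); print("mat",p)
E
python3 w.py .035 .40,.385,.2
```

```text
rear [0.5517 0.4053 0.1358] lip [0.4639 0.3841 0.091 ] len 0.10088735152248472 tilt deg 26.404747402150214
bench corner [[0.3501 0.4693 0.    ]]
mat [[0.4312 0.3252 0.002 ]
 [0.4063 0.4494 0.002 ]
 [0.3628 0.3755 0.002 ]
 [0.4863 0.4014 0.002 ]]
pose [0.4599 0.3863 0.2437] yaw z 101.4 tilt 4.81 f [ 0.3514 -0.8262 -2.6874] q [ 0.5877 -0.0615  1.7077 -0.0278  1.4161 -1.1782] t 39.95 open 0.0481
[0.013, 0.021, 0.003]
[0.026, 0.042, 0.007]
[0.039, 0.062, 0.01]
```

```bash
python3 w.py .04 .368,.378,.20 .368,.378,.155 .387,.382,.150 .410,.386,.145 .430,.390,.138 .448,.394,.129 .462,.397,.121 .47,.398,.116
```

```text
pose [0.4599 0.3863 0.2437] yaw z 101.4 tilt 4.81 f [ 0.3514 -0.8262 -2.6874] q [ 0.5877 -0.0615  1.7077 -0.0278  1.4161 -1.1782] t 39.95 open 0.0481
[0.012, 0.032, 0.003]
[0.024, 0.063, 0.007]
[0.036, 0.095, 0.01]
[0.058, 0.097, 0.01]
[0.081, 0.099, 0.01]
[0.087, 0.08, 0.01]
[0.094, 0.057, 0.009]
[0.103, 0.037, 0.009]
[0.113, 0.02, 0.009]
[0.123, 0.006, 0.009]
[0.128, -0.002, 0.009]
```

```bash
python3 -m jog '[[[0.012,0.032,0.003,0,0.2],[0.024,0.063,0.007,0,0.2],[0.036,0.095,0.01,0,0.2],[0.058,0.097,0.01,0,0.2],[0.075,0.099,0.01,0,0.2],[0.081,0.099,0.01,0,0.2],[0.081,0.099,0.01,0,0.2]]]' 30;  python3 w.py .04  .387,.382,.150 .410,.386,.145 .430,.390,.138 .448,.394,.129 .462,.397,.121 .47,.398,.116
```

```text
t: 40.65
tool_pos: [0.3684, 0.3781, 0.1557]
tool_rot: [-1.381, 1.037, 1.294]
contact_force: [-0.8, -0.6, -1.4]
opening: 0.048
pose [0.3684 0.3781 0.1557] yaw z 101.3 tilt 4.87 f [-0.7745 -0.6112 -1.3623] q [ 0.6757 -0.1722  1.9586 -0.0361  1.2777 -1.0832] t 40.65 open 0.048
[0.007, -0.018, 0.0]
[0.014, -0.041, -0.0]
[0.023, -0.061, -0.0]
[0.033, -0.079, -0.0]
[0.043, -0.092, 0.0]
[0.048, -0.1, -0.001]
```

```bash
python3 -m jog '[[[0.004,-0.003,0,0,0.2],[0.006,-0.01,0,0,0.2],[0.01,-0.02,0,0,0.2],[0.013,-0.03,0,0,0.2],[0.017,-0.041,0,0,0.2],[0.021,-0.051,0,0,0.2],[0.026,-0.061,0,0,0.2],[0.031,-0.07,0,0,0.2],[0.036,-0.079,0,0,0.2],[0.036,-0.079,0,0,0.2]]]' 20;  python3 w.py .04  .462,.397,.121 .47,.398,.116;  python3 - <<'E'
from cupt import *
d=snap("wrist","w36"); s=snap("side","s36"); crop(s,110,170,350,400,3.3,"s36c")
E
```

```text
t: 41.65
tool_pos: [0.4543, 0.3964, 0.1328]
tool_rot: [-1.38, 1.025, 1.286]
contact_force: [3.9, 0.4, 11.4]
opening: 0.0477
pose [0.4543 0.3964 0.1328] yaw z 101.2 tilt 5.59 f [ 3.9374  0.3772 11.4136] q [ 0.6081  0.0245  1.8135 -0.0322  1.211  -1.148 ] t 41.65 open 0.0477
[0.012, -0.007, -0.001]
[0.018, -0.014, -0.002]
```

```bash
python3 w.py .01  .475,.401,.121 .495,.405,.109
```

```text
pose [0.4539 0.3963 0.1331] yaw z 101.2 tilt 5.6 f [ 3.2123 -0.5269 12.0607] q [ 0.6085  0.0234  1.8142 -0.0324  1.2113 -1.1479] t 41.75 open 0.0482
[0.005, -0.007, 0.0]
[0.009, -0.014, 0.0]
[0.014, -0.02, 0.0]
[0.019, -0.027, 0.0]
[0.023, -0.033, 0.0]
[0.028, -0.039, 0.0]
```

```bash
python3 -m jog '[[[0.005,-0.007,0,0,0.2],[0.009,-0.014,0,0,0.2],[0.014,-0.02,0,0,0.2],[0.019,-0.027,0,0,0.2],[0.023,-0.033,0,0,0.2],[0.028,-0.039,0,0,0.2],[0.028,-0.039,0,0,0.2]]]' 20;  python3 w.py .03 .495,.405,.16 .41,.388,.14;  python3 - <<'E'
from cupt import *
d=snap("wrist","w37"); s=snap("side","s37"); crop(s,110,170,350,400,3.3,"s37c")
E
```

```text
t: 42.45
tool_pos: [0.5045, 0.4086, 0.1217]
tool_rot: [-1.383, 1.002, 1.272]
contact_force: [5.1, -1.1, 27.3]
opening: 0.0478
pose [0.5045 0.4086 0.1217] yaw z 101.2 tilt 7.01 f [ 5.0784 -1.0972 27.3376] q [ 0.5795  0.1266  1.7267 -0.0335  1.1702 -1.1747] t 42.45 open 0.0478
[-0.02, 0.003, -0.001]
[-0.039, 0.005, -0.001]
[-0.036, 0.035, -0.001]
[-0.033, 0.064, -0.001]
[-0.03, 0.094, -0.001]
```

```bash
python3 -m jog '[[[-0.02,0.003,0,0,0.2],[-0.039,0.005,0,0,0.2],[-0.037,0.03,0,0,0.2],[-0.035,0.06,0,0,0.2],[-0.033,0.085,0,0,0.2],[-0.033,0.085,0,0,0.2],[-0.033,0.085,0,0,0.2]]]' 30;   python3 - <<'E'
from cupt import *
d=snap("wrist","w38"); s=snap("side","s38"); crop(s,110,170,350,400,3.3,"s38c")
E
python3 w.py .03 .42,.388,.12
```

```text
t: 43.25
tool_pos: [0.4178, 0.3908, 0.1437]
tool_rot: [-1.384, 1.002, 1.271]
contact_force: [0.9, 0.6, -1.4]
opening: 0.0478
pose [0.4188 0.3911 0.1445] yaw z 101.2 tilt 7.09 f [-0.3597 -0.2498 -2.8054] q [ 0.6403 -0.074   1.8908 -0.041   1.2074 -1.1124] t 43.35 open 0.0477
[0.024, 0.002, -0.004]
```

```bash
python3 w.py .01 .42,.391,.115 .452,.397,.098 .48,.403,.076
```

```text
pose [0.4188 0.3911 0.1445] yaw z 101.2 tilt 7.09 f [-0.3597 -0.2498 -2.8054] q [ 0.6403 -0.074   1.8908 -0.041   1.2074 -1.1124] t 43.35 open 0.0477
[0.01, 0.001, -0.0]
[0.02, 0.002, -0.001]
[0.029, 0.002, -0.001]
[0.035, -0.005, -0.001]
[0.04, -0.013, -0.001]
[0.045, -0.02, -0.001]
[0.05, -0.028, -0.001]
[0.057, -0.034, -0.001]
[0.063, -0.041, -0.001]
[0.069, -0.047, -0.001]
[0.076, -0.054, -0.001]
```

```bash
python3 -m jog '[[[0.01,0.001,0,0,0.2],[0.02,0.002,0,0,0.2],[0.03,0.002,0,0,0.2],[0.035,-0.005,0,0,0.2],[0.04,-0.013,0,0,0.2],[0.045,-0.02,0,0,0.2],[0.05,-0.028,0,0,0.2],[0.057,-0.034,0,0,0.2],[0.063,-0.041,0,0,0.2],[0.069,-0.047,0,0,0.2],[0.074,-0.054,0,0,0.2],[0.074,-0.054,0,0,0.2]]]' 20;   python3 - <<'E'
from cupt import *
d=snap("wrist","w39"); s=snap("side","s39"); crop(s,110,170,350,400,3.3,"s39c")
E
python3 w.py .03 .42,.388,.12
```

```text
t: 44.55
tool_pos: [0.4834, 0.4052, 0.0797]
tool_rot: [-1.385, 0.996, 1.267]
contact_force: [3.2, 0.2, 6.8]
opening: 0.0477
pose [0.4832 0.4052 0.0799] yaw z 101.2 tilt 7.44 f [3.0537 0.0846 6.3048] q [ 0.5954  0.1294  1.8002 -0.0394  1.0873 -1.1539] t 44.65 open 0.0481
[-0.016, 0.02, -0.001]
[-0.032, 0.04, -0.003]
[-0.048, 0.06, -0.004]
```

```bash
python3 -m jog '[[[0,0,0,0,-0.4],[0,0,0,0,-0.7],[0,0,0,0,-0.7],[-0.03,0.003,0,0,-0.7],[-0.07,0.008,0,0,-0.7],[-0.12,0.015,0,0,-0.7],[-0.17,0.021,0,0,-0.7],[-0.17,0.021,0,0,-0.7],[-0.17,0.021,0,0,-0.7],[-0.12,0.015,0,0,-0.7],[-0.07,0.009,0,0,-0.7]]]' 40;  python3 w.py .03 .42,.388,.12
python3 - <<'E'
from cupt import *
d=snap("wrist","w40"); s=snap("side","s40"); crop(s,110,170,350,400,3.3,"s40c")
E
```

```text
t: 45.75
tool_pos: [0.4661, 0.4008, 0.1475]
tool_rot: [-1.385, 0.994, 1.266]
contact_force: [-0.0, 0.1, -0.8]
opening: 0.0727
pose [0.4661 0.4008 0.1475] yaw z 101.2 tilt 7.53 f [-0.0143  0.0834 -0.7719] q [ 0.6057  0.0171  1.7969 -0.0387  1.2016 -1.1482] t 45.75 open 0.0727
[0.011, 0.025, -0.002]
[0.021, 0.051, -0.004]
```

```bash
python3 - <<'E'
from h import *
d=snap("wrist")
c=onz(d,[(253,222),(391,222)],.062);m=c.mean(0)[:2];v=(c[0]-c[1])[:2];print(c,np.linalg.norm(v)); v/=np.linalg.norm(v); ax=np.array([-v[1],v[0]]); ax=ax if ax[0]>0 else -ax; print("cup mid",m-.045*ax, np.degrees(np.arctan2(ax[1],ax[0])))
# spacers: ends px -> top ridge z~.02
print(onz(d,[(94,129),(94,176),(12,100),(14,148)],.012))
E
python3 w.py .045 .455,.233,.12
```

```text
[[0.4591 0.3547 0.062 ]
 [0.4434 0.436  0.062 ]] 0.08276849009945973
cup mid [0.4071 0.3868] 10.948437600139796
[[0.4337 0.2368 0.012 ]
 [0.4666 0.2353 0.012 ]
 [0.4252 0.1858 0.012 ]
 [0.457  0.1831 0.012 ]]
pose [0.4624 0.3979 0.1415] yaw z 101.2 tilt 6.69 f [-0.3498  0.4601  0.1721] q [ 0.6053  0.0214  1.8022 -0.0386  1.2072 -1.148 ] t 45.9 open 0.0724
[0.004, 0.01, -0.04]
[0.007, 0.021, -0.08]
[0.011, 0.031, -0.12]
[0.015, 0.041, -0.161]
```

```bash
python3 -m jog '[[[-0.02,0,-0.03,0.05,-0.3],[-0.02,0.01,-0.06,0.1,-0.3],[-0.01,0.02,-0.1,0.15,-0.3],[0,0.03,-0.14,0.2,-0.3],[0.005,0.03,-0.16,0.2,-0.3],[0.005,0.03,-0.16,0.2,-0.3],[0.005,0.03,-0.16,0.2,-0.3]]]' 40;python3 - <<'E'
from h import *
d=snap("wrist","w41")
E
python3 w.py .045 .455,.233,.12
```

```text
t: 46.6
tool_pos: [0.4655, 0.2358, 0.1332]
tool_rot: [-1.231, 1.102, 1.136]
contact_force: [-0.4, -0.6, -0.0]
opening: 0.0556
pose [0.4655 0.2363 0.1331] yaw z 89.8 tilt 6.85 f [-0.3553  0.0584 -0.1064] q [ 0.3293 -0.1955  2.0198 -0.0044  1.1977 -1.2346] t 46.65 open 0.0558
[0.012, 0.012, -0.004]
```

```bash
python3 - <<'E'
from h import *
d=snap("wrist"); s=snap("side")
print(onz(d,[(310.5,205),(234,192)],.012)); print(onz(d,[(311,182),(311,230),(232,168),(236,219)],.015))
print(tri(d,(310.5,205),s,(280.6,323)),tri(d,(234,192),s,(299.7,310.3)))
E
python3 w.py .045 .455,.233,.12
```

```text
[[0.4612 0.2325 0.012 ]
 [0.4508 0.1789 0.012 ]]
[[0.4435 0.2331 0.015 ]
 [0.4794 0.2325 0.015 ]
 [0.433  0.1798 0.015 ]
 [0.4699 0.1789 0.015 ]]
(array([0.4621, 0.2326, 0.0108]), np.float64(0.0009664365653222943)) (array([0.4515, 0.1782, 0.009 ]), np.float64(0.00024656895674746875))
pose [0.4652 0.2366 0.1326] yaw z 89.9 tilt 6.8 f [-0.7842  0.9962 -0.7985] q [ 0.3302 -0.1946  2.02   -0.0046  1.1976 -1.2349] t 46.75 open 0.0554
[0.011, 0.012, -0.004]
```

```bash
python3 w.py .045 .462,.2326,.06 .462,.2326,.007
```

```text
pose [0.4652 0.2366 0.1326] yaw z 89.9 tilt 6.8 f [-0.7842  0.9962 -0.7985] q [ 0.3302 -0.1946  2.02   -0.0046  1.1976 -1.2349] t 46.75 open 0.0554
[0.036, 0.006, -0.003]
[0.072, 0.011, -0.007]
[0.098, 0.014, -0.007]
[0.124, 0.017, -0.008]
```

```bash
python3 -m jog '[[[0.036,0.006,-0.003,0,0.2],[0.072,0.011,-0.007,0,0.2],[0.098,0.014,-0.007,0,0.2],[0.123,0.017,-0.008,0,0.2],[0.123,0.017,-0.008,0,0.2],[0.123,0.017,-0.008,0,0.9],[0.123,0.017,-0.008,0,0.9],[0.123,0.017,-0.008,0,0.9],[0.123,0.017,-0.008,0,0.9],[0.123,0.017,-0.008,0,0.9]]]' 30; python3 w.py .045 .462,.2326,.15 .60,.237,.15; python3 -c "
from h import *
snap('wrist','w42')"
```

```text
t: 47.75
tool_pos: [0.4627, 0.2331, 0.0091]
tool_rot: [-1.232, 1.101, 1.138]
contact_force: [-0.1, -0.8, -0.5]
opening: 0.0209
pose [0.4627 0.2331 0.0091] yaw z 89.9 tilt 6.88 f [-0.0861 -0.79   -0.4765] q [ 0.3249 -0.0208  2.0943 -0.0044  0.9481 -1.2391] t 47.75 open 0.0209
[-0.035, -0.004, 0.001]
[-0.07, -0.008, 0.002]
[-0.105, -0.012, 0.003]
[-0.14, -0.015, 0.004]
[-0.136, -0.05, 0.006]
[-0.132, -0.084, 0.007]
[-0.128, -0.118, 0.008]
[-0.124, -0.152, 0.009]
```

```bash
python3 -m jog '[[[-0.035,-0.004,0,0,0.9],[-0.07,-0.008,0.002,0,0.9],[-0.105,-0.012,0.003,0,0.9],[-0.14,-0.015,0.003,0,0.9],[-0.136,-0.05,0.003,0,0.9],[-0.132,-0.09,0.001,0,0.9],[-0.127,-0.13,-0.002,0,0.9],[-0.122,-0.17,-0.004,0,0.9],[-0.118,-0.2,-0.006,0,0.9],[-0.118,-0.2,-0.006,0,0.9],[-0.118,-0.2,-0.006,0,0.9]]]' 30; python3 w.py .03 .655,.225,.075; python3 -c "
from h import *
snap('wrist','w43')"
```

```text
t: 48.9
tool_pos: [0.6476, 0.2214, 0.148]
tool_rot: [-1.231, 1.103, 1.138]
contact_force: [-0.1, 1.1, -0.7]
opening: 0.0208
pose [0.6476 0.2214 0.148 ] yaw z 89.8 tilt 6.78 f [-0.1491  1.1241 -0.6535] q [ 0.2169  0.1772  1.6235  0.01    1.223  -1.3517] t 48.9 open 0.0208
[0.024, 0.0, 0.0]
[0.049, 0.001, 0.001]
[0.073, 0.001, 0.001]
```

```bash
python3 -m jog '[[[0.024,0,0,0,0.9],[0.049,0.001,0.001,0,0.9],[0.07,0.001,0.001,0,0.9],[0.07,0.001,0.001,0,0.9],[0.07,0.001,0.001,0,0.3],[0.07,0.001,0.001,0,0.3],[0.07,0.001,0.001,0,0.3],[0.035,0,0,0,0.3],[0,0,0,0,0.3],[-0.01,0,0,0,0.3],[-0.01,0,0,0,0.3]]]' 30; python3 w.py .045 .53,.2,.15 .453,.1785,.12; python3 -c "
from h import *
snap('wrist','w44')"
```

```text
t: 50.05
tool_pos: [0.6477, 0.2217, 0.1621]
tool_rot: [-1.233, 1.097, 1.135]
contact_force: [0.7, -0.0, -0.0]
opening: 0.0303
pose [0.6477 0.2217 0.1621] yaw z 89.9 tilt 7.16 f [ 0.681  -0.0269 -0.0354] q [ 0.2173  0.1612  1.6173  0.01    1.2385 -1.3516] t 50.05 open 0.0303
[-0.001, 0.039, -0.007]
[-0.002, 0.079, -0.015]
[-0.003, 0.118, -0.022]
[0.007, 0.158, -0.034]
[0.017, 0.198, -0.045]
```

```bash
python3 -m jog '[[[0,0.039,-0.007,0,0.2],[0,0.079,-0.015,0,0.2],[0,0.118,-0.022,0,0.2],[0.01,0.158,-0.034,0,0.2],[0.02,0.198,-0.045,0,0.2],[0.03,0.198,-0.045,0,0.2],[0.03,0.198,-0.045,0,0.2]]]' 30; python3 w.py .035 .4515,.1785,.008; python3 -c "
from h import *
snap('wrist','w45')"
```

```text
t: 50.8
tool_pos: [0.4502, 0.1781, 0.1013]
tool_rot: [-1.231, 1.106, 1.141]
contact_force: [0.5, -0.1, 0.8]
opening: 0.0345
pose [0.4502 0.1781 0.1013] yaw z 89.8 tilt 6.58 f [ 0.5403 -0.0656  0.7736] q [ 0.2174 -0.257   2.1273  0.0102  1.1568 -1.3524] t 50.8 open 0.0345
[0.031, 0.003, -0.001]
[0.062, 0.006, -0.002]
[0.093, 0.009, -0.003]
```

```bash
python3 -c "
from h import *
d=snap('wrist');print(onz(d,[(316,232)],.012))"; python3 -m jog '[[[0.031,0.003,0,0,0.2],[0.062,0.006,0,0,0.2],[0.093,0.009,-0.001,0,0.2],[0.093,0.009,-0.001,0,0.2],[0.093,0.009,-0.001,0,0.9],[0.093,0.009,-0.001,0,0.9],[0.093,0.009,-0.001,0,0.9],[0.093,0.009,-0.001,0,0.9],[0.093,0.009,-0.001,0,0.9]]]' 30; python3 w.py .045 .4515,.1785,.15 .665,.245,.148
```

```text
[[0.4567 0.178  0.012 ]]
t: 51.8
tool_pos: [0.4562, 0.1813, 0.0127]
tool_rot: [-1.233, 1.099, 1.136]
contact_force: [0.4, 0.3, 0.3]
opening: 0.0189
pose [0.4562 0.1813 0.0127] yaw z 89.9 tilt 7.01 f [0.4113 0.2884 0.2831] q [ 0.2215 -0.0977  2.1601  0.0109  0.9571 -1.3504] t 51.8 open 0.0189
[-0.034, -0.003, 0.001]
[-0.068, -0.006, 0.001]
[-0.103, -0.008, 0.002]
[-0.137, -0.011, 0.002]
[-0.131, -0.054, 0.015]
[-0.125, -0.096, 0.029]
[-0.119, -0.138, 0.042]
[-0.114, -0.18, 0.056]
[-0.108, -0.223, 0.069]
```

```bash
python3 -m jog '[[[-0.034,-0.003,0.001,0,0.9],[-0.068,-0.006,0.001,0,0.9],[-0.103,-0.008,0.002,0,0.9],[-0.137,-0.011,0.002,0,0.9],[-0.131,-0.05,0.015,0,0.9],[-0.125,-0.09,0.029,0,0.9],[-0.119,-0.13,0.042,0,0.9],[-0.114,-0.17,0.056,0,0.9],[-0.108,-0.21,0.069,0,0.9],[-0.108,-0.21,0.069,0,0.9],[-0.108,-0.21,0.069,0,0.9]]]' 30; python3 w.py .03 .655,.248,.075; python3 -c "
from h import *
snap('wrist','w46')"
```

```text
t: 52.9
tool_pos: [0.6524, 0.2451, 0.1459]
tool_rot: [-1.232, 1.101, 1.137]
contact_force: [-0.1, -0.6, 0.0]
opening: 0.0188
pose [0.6524 0.2451 0.1459] yaw z 89.9 tilt 6.91 f [-0.0977 -0.604   0.0338] q [ 0.2505  0.2057  1.5948  0.0057  1.2207 -1.3173] t 52.9 open 0.0188
[0.024, 0.002, 0.0]
[0.047, 0.004, 0.0]
[0.071, 0.006, 0.0]
```

```bash
python3 -m jog '[[[0.024,0.002,0,0,0.9],[0.047,0.004,0,0,0.9],[0.07,0.006,0,0,0.9],[0.07,0.006,0,0,0.9],[0.07,0.006,0,0,0.3],[0.07,0.006,0,0,0.3],[0.07,0.006,0,0,0.3],[0.035,0,0,0,0.3],[0,0,0,0,0.3],[-0.03,0,0,0,0.3],[-0.03,0,0,0,0.3],[-0.03,0,0,0,0.3]]]' 30; python3 w.py .045 .53,.2,.15 .453,.1785,.12; python3 -c "
from h import *
snap('wrist','w47')
s=snap('side','s47'); crop(s,110,220,350,420,3.3,'s47c')"
```

```text
t: 54.15
tool_pos: [0.6492, 0.2441, 0.1785]
tool_rot: [-1.233, 1.097, 1.135]
contact_force: [-0.3, -0.0, -0.7]
opening: 0.0297
pose [0.6492 0.2441 0.1785] yaw z 89.9 tilt 7.15 f [-0.2658 -0.021  -0.7372] q [ 0.2503  0.1683  1.5811  0.0056  1.2675 -1.3173] t 54.15 open 0.0297
[0.004, 0.04, -0.015]
[0.008, 0.081, -0.03]
[0.013, 0.121, -0.045]
[0.022, 0.161, -0.057]
[0.032, 0.201, -0.068]
```

```bash
python3 - <<'E'
from h import *
d=snap("wrist"); crop(d,400,20,640,200,3.3,"k1"); s=snap("side"); crop(s,125,285,215,355,8,"k2")
E
python3 - <<'E'
from h import *
from scipy.optimize import least_squares
d=snap("wrist"); s=snap("side")
k=lambda x,y:(400+x/3.3,20+y/3.3); q=lambda x,y:(125+x/8,285+y/8)
def fit(w): return least_squares(lambda c:np.hypot(*(w-c).T)-.044,[.6,.36]).x
z=.057
wd=onz(d,[k(100,400),k(327,168),k(400,172),k(530,350),k(130,310),k(205,222),k(512,262),k(120,470)],z)[:,:2]
cd=fit(wd); print("wrist ring",cd,np.hypot(*(wd-cd).T))
ws=onz(s,[q(322,300),q(675,262),q(500,412),q(350,235),q(640,200),q(640,345),q(370,372),q(590,398),q(580,152)],z)[:,:2]
cs=fit(ws); print("side ring",cs,np.hypot(*(ws-cs).T))
md=onz(d,[k(470,476),k(450,465),k(492,487)],z)[:,:2]; ms=onz(s,[q(363,334),q(333,345),q(393,322)],z)[:,:2]
for n,m,c in(("w",md,cd),("s",ms,cs)):
    for x in m: print(n,x,np.hypot(*(x-c)),np.degrees(np.arctan2(*(x-c)[::-1])))
pt=onz(d,[k(349,240),k(349,262)],.06)[:,:2]
for x in pt: print("ptr",x,np.hypot(*(x-cd)),np.degrees(np.arctan2(*(x-cd)[::-1])))
# machine front edge: panel screws / edges
e=onz(d,[k(60,135),k(560,102)],.055); print("panel front edge",e,np.degrees(np.arctan2(e[1,0]-e[0,0],e[1,1]-e[0,1])))
e=onz(d,[k(134,178),k(549,156)],.056); print("screws",e,np.degrees(np.arctan2(e[1,0]-e[0,0],e[1,1]-e[0,1])))
E
```

```text
wrist ring [0.5988 0.3648] [0.0445 0.0439 0.0435 0.0429 0.0444 0.0442 0.0431 0.0409]
side ring [0.596  0.3649] [0.0451 0.0431 0.044  0.0448 0.0414 0.0436 0.0413 0.048  0.0469]
w [0.6143 0.4004] 0.03876457111385611 66.53412034017863
w [0.6119 0.3956] 0.03341458102922478 66.95738687172691
w [0.6167 0.4057] 0.04455705492236024 66.42809621182148
s [0.6123 0.3977] 0.036706183490204575 63.61768417659469
s [0.6159 0.4046] 0.04440292978676214 63.44555241029268
s [0.609  0.3906] 0.02886348979458198 63.24310225916398
ptr [0.5679 0.364 ] 0.030939923092532816 -178.39929030809236
ptr [0.5719 0.3648] 0.026979014540574095 -179.83238984426492
panel front edge [[0.5495 0.3078 0.055 ]
 [0.5441 0.402  0.055 ]] -3.257873422610598
screws [[0.5569 0.3224 0.056 ]
 [0.5534 0.4017 0.056 ]] -2.562738395752972
```

Run:
```python
from h import *
d=snap("wrist"); s=snap("side")
for a,b in [((516,158),(198.8,271.5)),((525,163),(199,272)),((465,240),(178,275)),((432,280),(168,280))]: print(tri(d,a,s,b))
```

```text
(array([0.5882, 0.3219, 0.1616]), np.float64(3.551221827866632e-05))
(array([0.5881, 0.3239, 0.163 ]), np.float64(0.004071788074241278))
(array([0.6442, 0.326 , 0.1241]), np.float64(0.006632920055952456))
(array([0.6879, 0.323 , 0.0868]), np.float64(0.0005955080206197726))
```

```bash
python3 w.py .045 .62,.26,.25 .572,.395,.25; python3 -c "
from h import *
print(tool()[2])"
```

```text
pose [0.6479 0.2438 0.175 ] yaw z 89.9 tilt 6.84 f [-0.1747  0.3316 -0.9618] q [ 0.2503  0.1714  1.5833  0.0056  1.2676 -1.3172] t 54.55 open 0.0298
[-0.039, 0.01, 0.009]
[-0.077, 0.019, 0.019]
[-0.077, 0.031, 0.052]
[-0.077, 0.044, 0.086]
[-0.078, 0.056, 0.12]
[-0.078, 0.068, 0.154]
[[ 0.1139 -0.9935  0.0026]
 [ 0.0347  0.0066  0.9994]
 [-0.9929 -0.1138  0.0352]]
```

```bash
python3 -m jog '[[[-0.039,0.01,0.009,0,-1],[-0.077,0.019,0.019,0,-1],[-0.077,0.031,0.052,0,-1],[-0.077,0.044,0.086,0,-1],[-0.077,0.056,0.12,0,-1],[-0.077,0.068,0.154,0,-1],[-0.077,0.068,0.154,0,-1],[-0.077,0.068,0.154,0,-1]]]' 30; python3 w.py .045 .571,.395,.11 .571,.395,.062; python3 -c "
from h import *
d=snap('wrist','w48')
print(proj(d,[(.5975,.365,.097),(.6139,.3993,.057),(.5725,.364,.097),(.585,.322,.165)]))"
```

```text
t: 55.35
tool_pos: [0.5715, 0.396, 0.2487]
tool_rot: [-1.233, 1.102, 1.139]
contact_force: [0.2, 0.5, -0.7]
opening: 0.0858
pose [0.5715 0.396  0.2487] yaw z 89.9 tilt 6.81 f [ 0.2416  0.5284 -0.7241] q [ 0.5093  0.1345  1.5001 -0.026   1.3911 -1.0554] t 55.35 open 0.0858
[0.034, 0.004, -0.001]
[0.069, 0.008, -0.003]
[0.103, 0.012, -0.004]
[0.138, 0.016, -0.006]
[0.161, 0.019, -0.007]
[0.185, 0.022, -0.007]
[[278.0352 228.3815]
 [318.4739 227.8881]
 [275.2384 199.4034]
 [201.7521 251.5178]]
```

Run:
```python
from h import *
d=snap("wrist"); s=snap("side"); crop(d,190,150,350,270,5,"k3"); crop(s,150,260,230,320,9,"k4")
print(tri(d,(212,254),s,(197.5,272.5)))
```

```text
(array([0.5881, 0.3263, 0.1624]), np.float64(0.0011605432678070235))
```

```bash
python3 - <<'E'
from h import *
from scipy.optimize import least_squares
d=snap("wrist")
k=lambda x,y:(190+x/5,150+y/5)
z=.057
w=onz(d,[k(222,300),k(698,300),k(450,82),k(300,140),k(620,150),k(690,390),k(250,410),k(330,490),k(260,190),k(560,510)],z)[:,:2]
c=least_squares(lambda c:np.hypot(*(w-c).T)-.044,[.6,.36]).x; print("ring",c,np.hypot(*(w-c).T))
for n,x in (("mark",onz(d,[k(640,388),k(605,376),k(678,402)],z)),("tab",onz(d,[k(447,158)],.06)),("disc",onz(d,[k(459,322)],.067)),("barback",onz(d,[k(435,450),k(480,450)],.09))):
    for y in x: print(n,y[:2],np.hypot(*(y[:2]-c)),np.degrees(np.arctan2(*(y[:2]-c)[::-1])))
b=onz(d,[k(400,300),k(475,300),k(433,255),k(435,318)],.097); print(b)
E
python3 w.py .045 .571,.397,.11 .571,.397,.062
```

```text
ring [0.6004 0.3646] [0.0442 0.0438 0.0444 0.0438 0.0434 0.0447 0.0444 0.0438 0.0433 0.0431]
mark [0.6147 0.3973] 0.035715847225420344 66.42760855117822
mark [0.6121 0.3907] 0.028668627053605875 65.86479700386488
mark [0.6177 0.4045] 0.04350475221548347 66.59215946063524
tab [0.5689 0.3634] 0.0315469919267042 -177.95300455197616
disc [0.5972 0.3647] 0.0031980426534832028 178.34514480068356
barback [0.6121 0.3613] 0.012110247036841593 -15.487609138354824
barback [0.6122 0.369 ] 0.012636458971401403 20.6853665775419
[[0.5823 0.3578 0.097 ]
 [0.5825 0.3699 0.097 ]
 [0.5748 0.3635 0.097 ]
 [0.5855 0.3633 0.097 ]]
pose [0.5725 0.3943 0.2491] yaw z 89.8 tilt 6.84 f [-0.2897 -0.4788 -0.2271] q [ 0.5065  0.1336  1.5003 -0.0258  1.3911 -1.0551] t 55.55 open 0.0855
[0.035, 0.004, -0.001]
[0.069, 0.009, -0.001]
[0.104, 0.013, -0.002]
[0.138, 0.017, -0.002]
[0.162, 0.02, -0.003]
[0.186, 0.023, -0.004]
```

```bash
python3 -m jog '[[[0.035,0.004,-0.001,0,-1],[0.069,0.009,-0.001,0,-1],[0.104,0.013,-0.001,0,-1],[0.138,0.017,-0.002,0,-1],[0.146,0.017,-0.002,0,-1],[0.146,0.017,-0.002,0,-1],[0.146,0.017,-0.002,0,-1]]]' 30; python3 w.py .045  .571,.397,.062; python3 -c "
from h import *
d=snap('wrist','w49');s=snap('side'); crop(s,110,200,290,350,4.4,'s49c')"
```

```text
t: 56.25
tool_pos: [0.5737, 0.3977, 0.1044]
tool_rot: [-1.231, 1.1, 1.135]
contact_force: [-0.5, 1.3, 0.4]
opening: 0.0851
pose [0.5737 0.3977 0.1044] yaw z 89.7 tilt 7.02 f [-0.4719  1.2927  0.3813] q [ 0.5101  0.2511  1.6153 -0.0283  1.1557 -1.044 ] t 56.25 open 0.0851
[0.042, 0.008, -0.002]
```

```bash
python3 w.py .045  .569,.3965,.085  .569,.3965,.063; python3 -m jog '[[[0.01,0.006,-0.001,0,-1],[0.02,0.007,-0.002,0,-1],[0.03,0.008,-0.002,0,-1],[0.04,0.009,-0.002,0,-1],[0.04,0.009,-0.002,0,-1],[0.04,0.009,-0.002,0,-1]]]' 30; python3 w.py .045  .569,.3965,.062; python3 -c "
from h import *
d=snap('wrist','w50');s=snap('side'); crop(s,110,200,290,350,4.4,'s50c')"
```

```text
pose [0.574  0.3982 0.1054] yaw z 89.8 tilt 7.11 f [0.1858 0.0013 0.7088] q [ 0.5105  0.2502  1.6146 -0.0282  1.1556 -1.044 ] t 56.35 open 0.0853
[0.02, 0.007, -0.002]
[0.041, 0.01, -0.003]
t: 56.95
tool_pos: [0.5695, 0.3976, 0.0637]
tool_rot: [-1.231, 1.099, 1.135]
contact_force: [0.5, -0.4, 0.1]
opening: 0.0851
pose [0.5695 0.3976 0.0637] yaw z 89.8 tilt 7.04 f [ 0.5398 -0.3695  0.1179] q [ 0.513   0.2889  1.6443 -0.0296  1.0887 -1.0392] t 56.95 open 0.0851
[0.002, 0.001, -0.001]
```

```bash
python3 w.py 0.015 .5695,.4276,.0637
```

```text
pose [0.5702 0.3979 0.065 ] yaw z 89.8 tilt 7.15 f [ 0.0248 -0.2581  0.0742] q [ 0.513   0.2879  1.6432 -0.0296  1.0887 -1.0393] t 57.05 open 0.0855
[0.001, 0.001, 0.015]
[0.002, 0.001, 0.03]
```

```bash
python3 -m jog '[[[0.001,0.001,0.005,0,-1],[0.001,0.001,0.01,0,-1],[0.001,0.001,0.015,0,-1],[0.001,0.001,0.02,0,-1],[0.001,0.001,0.024,0,-1],[0.001,0.001,0.024,0,-1]]]'; python3 -c "
from h import *
snap('wrist','w51');snap('side','s51')"
```

```text
t: 57.65
tool_pos: [0.5693, 0.4229, 0.0647]
tool_rot: [-1.231, 1.096, 1.135]
contact_force: [-0.2, -1.3, -0.7]
opening: 0.0854
```

View pics/w51.png

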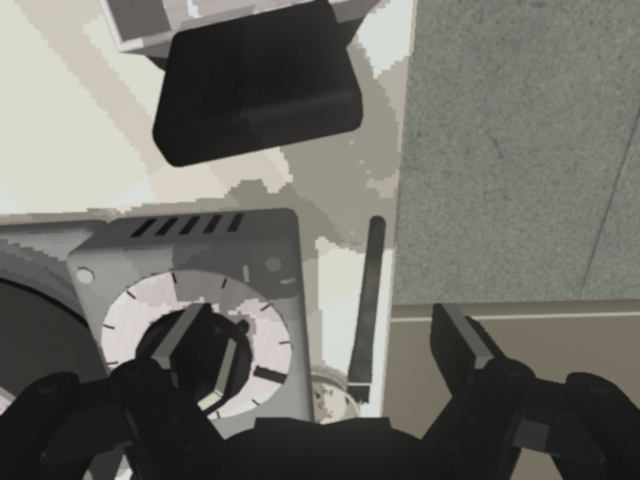

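```bash
python3 w.py 0.02 .575,.436,.0637 .582,.436,.0637
```

```text
pose [0.5694 0.4226 0.0648] yaw z 89.8 tilt 7.18 f [-0.5697 -0.3205 -0.0667] q [ 0.5453  0.3173  1.6072 -0.033   1.0955 -1.006 ] t 57.75 open 0.0857
[0.002, -0.005, 0.013]
[0.003, -0.012, 0.013]
```

View pics/s51.png

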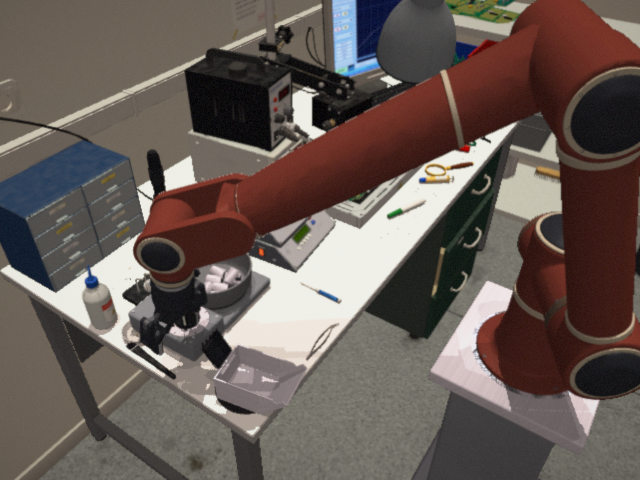

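The side view shows the cup (255,380) upright on its mat and the gripper over the panel (180,315); the wrist view shows the pointer tab at (242,325) and the mark at (270,375).

```bash
python3 -m jog '[[[0.001,-0.002,0.005,0,-1],[0.002,-0.004,0.01,0,-1],[0.002,-0.006,0.013,0,-1],[0.002,-0.009,0.013,0,-1],[0.002,-0.012,0.013,0,-1],[0.002,-0.012,0.013,0,-1]]]'; python3 -c "
from h import *
d=snap('wrist','w52')
crop(d,60,250,380,430,2.4,'w52c')"
```

```text
t: 58.35
tool_pos: [0.5809, 0.4375, 0.0648]
tool_rot: [-1.227, 1.095, 1.137]
contact_force: [-3.7, 6.1, 0.4]
opening: 0.0853
```

View pics/w52c.png

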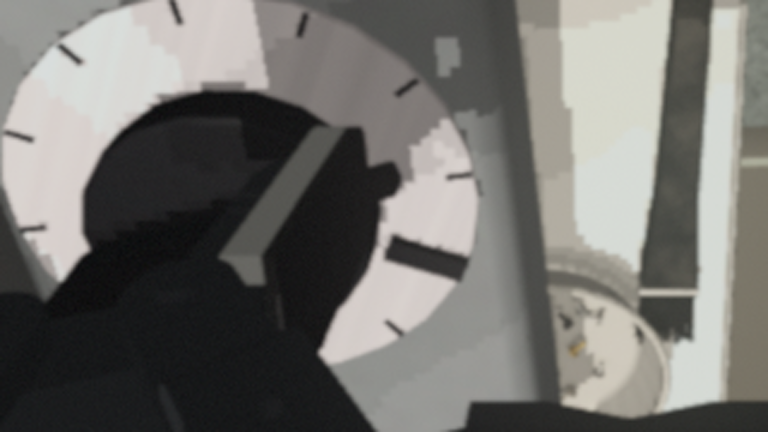

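```bash
cat > az.py <<'E'
import sys,math
from h import *
from station import imaging
import cv2
def az(d,uv,z):
    p=onz(d,uv,z);c=(.5990,.3646);return p, math.degrees(math.atan2(p[1]-c[1],p[0]-c[0])), math.hypot(p[1]-c[1],p[0]-c[0])
E
python3 - <<'E'
from az import *
d=imaging.get_image('wrist')
print(az(d,(224.6,325),.06)); print(az(d,(237,357.5),.057))
E
python3 w.py 0.02 .587,.437,.0637
```

```text
pose [0.5809 0.4375 0.0648] yaw z 89.8 tilt 7.19 f [-3.5587  4.9187 -0.0804] q [ 0.5536  0.3546  1.5601 -0.0299  1.1044 -0.999 ] t 58.45 open 0.0859
[0.002, -0.006, -0.001]Traceback (most recent call last):
  File "<stdin>", line 3, in <module>
  File "az.py", line 6, in az
    p=onz(d,uv,z);c=(.5990,.3646);return p, math.degrees(math.atan2(p[1]-c[1],p[0]-c[0])), math.hypot(p[1]-c[1],p[0]-c[0])
                                                                    ~^^^
IndexError: index 1 is out of bounds for axis 0 with size 1
```

```bash
cat h.py | head -40; sed -i 's/p=onz(d,uv,z);/p=np.ravel(onz(d,uv,z));/' az.py
python3 - <<'E'
from az import *
d=imaging.get_image('wrist')
print(az(d,(224.6,325),.06)); print(az(d,(237,357.5),.057))
E
```

```text
from station import ctrl, imaging
import cv2,numpy as np
from scipy.spatial.transform import Rotation as Ro
np.set_printoptions(precision=4,suppress=True)
def snap(n,name=None):
    d=imaging.get_image(n)
    if name: cv2.imwrite(f"pics/{name}.png",d["color"][:,:,::-1])
    return d
def ray(d,uv):
    K=np.array(d["intrinsics"]);D=np.array(d["distortion"]);R=np.array(d["R"]);t=np.array(d["t"])
    p=cv2.undistortPoints(np.array(uv,float).reshape(-1,1,2),K,D).reshape(-1,2)
    v=np.c_[p,np.ones(len(p))]@R
    return -R.T@t, v
def onz(d,uv,z):
    c,v=ray(d,uv); s=(z-c[2])/v[:,2]; return c+v*s[:,None]
def proj(d,X):
    K=np.array(d["intrinsics"]);D=np.array(d["distortion"]);R=np.array(d["R"]);t=np.array(d["t"])
    return cv2.projectPoints(np.array(X,float).reshape(-1,3),cv2.Rodrigues(R)[0],t,K,D)[0].reshape(-1,2)
def crop(d,x0,y0,x1,y1,f,name):
    im=d["color"][y0:y1,x0:x1,::-1]; cv2.imwrite(f"pics/{name}.png",cv2.resize(im,None,fx=f,fy=f,interpolation=cv2.INTER_CUBIC))
def tool():
    o=ctrl.get_obs(); return o,np.array(o["tool_pos"]),Ro.from_rotvec(o["tool_rot"]).as_matrix()
def to(X):  # shift in tool axes
    o,p,R=tool(); return R.T@(np.array(X)-p)
def tri(d1,uv1,d2,uv2):
    c1,v1=ray(d1,[uv1]);c2,v2=ray(d2,[uv2]); v1=v1[0]/np.linalg.norm(v1[0]);v2=v2[0]/np.linalg.norm(v2[0])
    A=np.c_[v1,-v2]; s=np.linalg.lstsq(A,c2-c1,rcond=None)[0]
    p,q=c1+s[0]*v1,c2+s[1]*v2; return (p+q)/2,np.linalg.norm(p-q)
(array([0.5928, 0.3944, 0.06  ]), 101.7382628080957, 0.03045500517288242)
(array([0.6141, 0.3973, 0.057 ]), 65.22577816734662, 0.03606567948655071)
```

```bash
python3 -m jog '[[[0.001,-0.002,0,0,-1],[0.001,-0.004,0,0,-1],[0.001,-0.005,0,0,-1],[0.001,-0.005,0,0,-1]]]'; python3 -c "
from h import *
d=snap('wrist','w53')
crop(d,60,250,380,430,2.4,'w53c')"
```

```text
t: 58.9
tool_pos: [0.5855, 0.4392, 0.0646]
tool_rot: [-1.224, 1.093, 1.139]
contact_force: [-3.5, 5.9, -0.7]
opening: 0.0855
```

View pics/w53c.png

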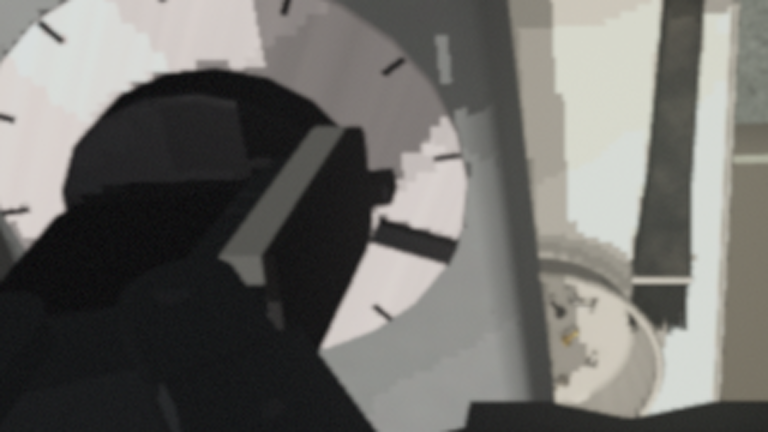

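Run:
```python
from az import *
d=imaging.get_image('wrist')
print(az(d,(222.5,328),.06)); print(az(d,(60+415/2.4,250+242/2.4),.057))
o,p,R=tool();print(p,R)
# expected outer corner of -y finger at TCP-13mm
for s in (.0428,.0572):
  for yy in (-.011,.011):
    X=p+R@np.array([-.013,yy,-s]);print(s,yy,X,proj(d,X))
```

```text
(array([0.5988, 0.3952, 0.06  ]), 90.44083951956614, 0.030574021394336237)
(array([0.6144, 0.3977, 0.057 ]), 65.1069300015585, 0.03648086292710424)
[0.5855 0.4392 0.0646] [[ 0.1174 -0.9931  0.0039]
 [ 0.045   0.0092  0.9989]
 [-0.9921 -0.1171  0.0458]]
0.0428 -0.011 [0.5948 0.3958 0.0769] [[214.4334 346.2432]]
0.0428 0.011 [0.5729 0.396  0.0743] [[209.5023 296.2865]]
0.0572 -0.011 [0.5947 0.3814 0.0762] [[178.4485 346.256 ]]
0.0572 0.011 [0.5729 0.3816 0.0736] [[171.8755 296.2984]]
```

```bash
python3 -c "
from h import *
d=snap('side','s53')
crop(d,110,240,310,400,4,'s53c')"
```

```text
(no output)
```

View pics/s53c.png

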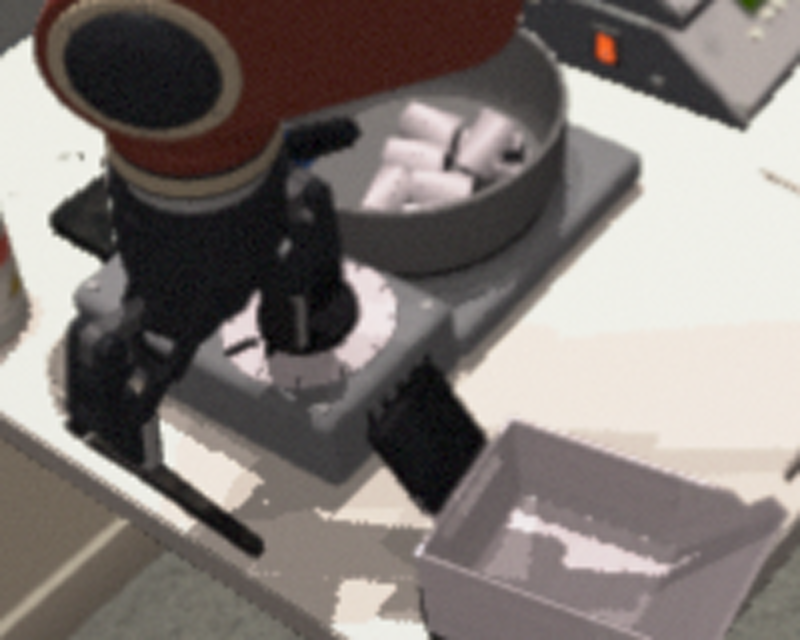

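The tab now reads about 90° (pixel (222,328)) against the mark at 65° (233,351). I'll keep going in small pushes.

```bash
python3 -m jog '[[[0.001,-0.002,0,0,-1],[0.001,-0.0035,0,0,-1],[0.001,-0.0035,0,0,-1]]]'; python3 -c "
from h import *
d=snap('wrist','w54')
crop(d,60,250,380,430,2.4,'w54c')"
```

```text
t: 59.35
tool_pos: [0.5893, 0.4403, 0.0645]
tool_rot: [-1.223, 1.091, 1.139]
contact_force: [-3.0, 5.8, 1.3]
opening: 0.0853
```

View pics/w54c.png

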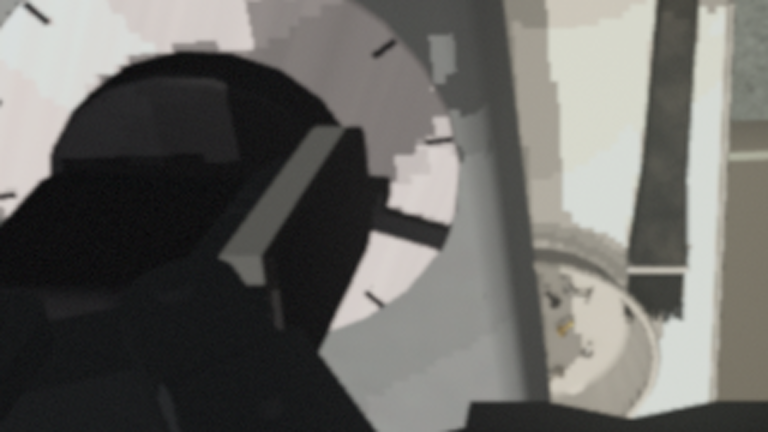

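Run:
```python
from az import *
d=imaging.get_image('wrist')
for c in ((383,190),(388,180),(383,205),(410,228)):
  print(c,az(d,(60+c[0]/2.4,250+c[1]/2.4),.058))
```

```text
(383, 190) (array([0.6045, 0.3944, 0.058 ]), 79.50120867239059, 0.03032911597426719)
(388, 180) (array([0.6023, 0.3956, 0.058 ]), 83.9771001863139, 0.031180727762173285)
(383, 205) (array([0.608, 0.394, 0.058]), 72.9676617682562, 0.030769794974147495)
(410, 228) (array([0.6137, 0.3985, 0.058 ]), 66.56435622766128, 0.03696796284254788)
```

```bash
python3 -m jog '[[[0.001,-0.0015,-0.001,0,-1],[0.001,-0.003,-0.001,0,-1],[0.001,-0.003,-0.001,0,-1]]]'; python3 -c "
from h import *
d=snap('wrist','w55')
crop(d,60,250,380,430,2.4,'w55c')"
```

```text
t: 59.75
tool_pos: [0.5929, 0.4408, 0.0646]
tool_rot: [-1.221, 1.088, 1.14]
contact_force: [-2.8, 5.8, 0.8]
opening: 0.0854
```

View pics/w55c.png

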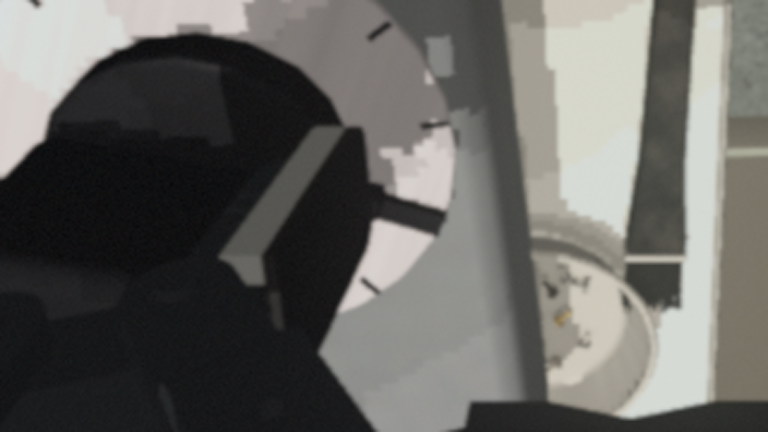

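```bash
python3 w.py 0.05 .583,.4408,.0646 .575,.4408,.2
```

```text
pose [0.5929 0.4408 0.0646] yaw z 89.8 tilt 7.44 f [-0.9805  6.1913  1.117 ] q [ 0.5458  0.3754  1.5342 -0.0209  1.1036 -1.0099] t 59.8 open 0.0853
[-0.001, 0.01, -0.0]
[-0.046, 0.007, 0.002]
[-0.091, 0.004, 0.005]
[-0.136, 0.002, 0.007]
```

```bash
python3 -m jog '[[[-0.001,0.005,0,0,-1],[-0.001,0.01,0,0,-1],[-0.02,0.009,0.001,0,-1],[-0.046,0.007,0.002,0,-1],[-0.07,0.005,0.003,0,-1],[-0.091,0.004,0.005,0,-1],[-0.136,0.002,0.007,0,-1],[-0.136,0.002,0.007,0,-1]]]'; python3 -c "
from h import *
d=snap('wrist','w56')"
```

```text
t: 60.6
tool_pos: [0.5782, 0.4427, 0.2105]
tool_rot: [-1.221, 1.072, 1.133]
contact_force: [0.1, 1.6, 0.7]
opening: 0.0855
```

View pics/w56.png

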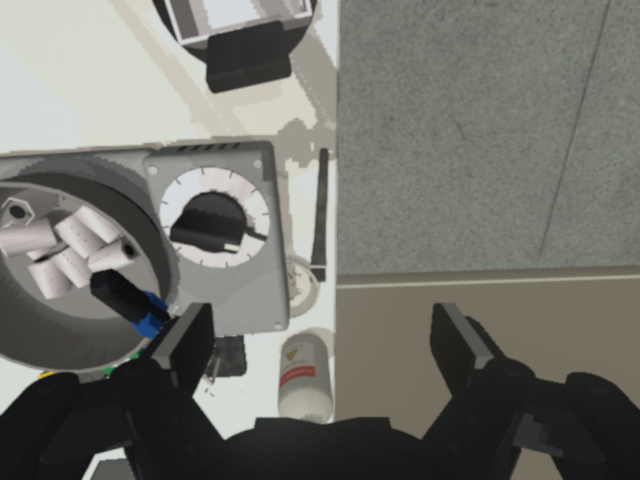

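```bash
python3 -c "
from h import *
d=imaging.get_image('wrist')
crop(d,145,155,285,275,5.5,'w57c')"
```

```text
(no output)
```

View pics/w57c.png

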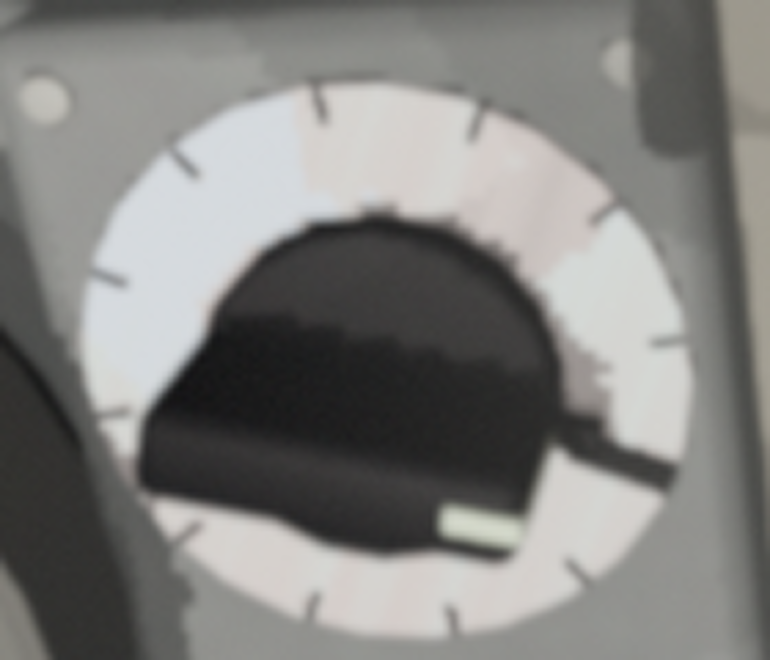

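Run:
```python
from az import *
d=imaging.get_image('wrist')
f=lambda c:(145+c[0]/5.5,155+c[1]/5.5)
for c,z in (((440,523),.097),((522,532),.097),((480,527),.097),((672,478),.057),((605,447),.057),((638,462),.057),((585,425),.058)):
  print(c,az(d,f(c),z))
print('axis top px',proj(d,[[.599,.3646,.097],[.599,.3646,.057]]), f((0,0)))
# ring ellipse
import numpy as np
im=d['color'][155:275,145:285].astype(int); m=((im.min(2)>165)).astype('uint8')
m=cv2.resize(m,None,fx=1,fy=1)
cs,_=cv2.findContours(m,cv2.RETR_EXTERNAL,cv2.CHAIN_APPROX_NONE); pts=np.vstack(cs)[:,0]+[145,155]
P=onz(d,pts,.056)[:,:2]; print(P.min(0),P.max(0))
h=cv2.convexHull(P.astype('float32'));print(cv2.minEnclosingCircle(h))
```

```text
(440, 523) (array([0.6   , 0.3785, 0.097 ]), 85.80703727720213, 0.013981780491332373)
(522, 532) (array([0.6016, 0.3888, 0.097 ]), 83.80239188877196, 0.024358823669301366)
(480, 527) (array([0.6007, 0.3835, 0.097 ]), 84.72707302430513, 0.01903009980901326)
(672, 478) (array([0.613 , 0.4041, 0.057 ]), 70.46310599889974, 0.041878900576013255)
(605, 447) (array([0.6077, 0.3945, 0.057 ]), 73.8664585035789, 0.031176403949480944)
(638, 462) (array([0.6102, 0.3992, 0.057 ]), 72.01474961992511, 0.03639802027274559)
(585, 425) (array([0.6036, 0.3921, 0.058 ]), 80.47209201870194, 0.027845646119562518)
axis top px [[204.771  249.3319]
 [216.4865 227.3631]] (145.0, 155.0)
[0.5542 0.3195] [0.6426 0.4081]
((0.5927987098693848, 0.3575030267238617), 0.05312738195061684)
```

Run:
```python
from az import *
d=snap('wrist')
crop(d,210,215,275,265,12,'w58c')
g=cv2.cvtColor(d['color'],cv2.COLOR_RGB2GRAY)
# ring edge: cast rays from the ring centre outward at z=.056, find outermost bright->darker transition
c=np.array([.5984,.3638]); pts=[]
for a in np.arange(0,360,4):
    r=np.arange(.036,.052,.0002); X=np.c_[c[0]+r*np.cos(np.radians(a)),c[1]+r*np.sin(np.radians(a)),0*r+.056]
    p=proj(d,X).astype('float32'); v=cv2.remap(g,p[:,0].reshape(-1,1),p[:,1].reshape(-1,1),cv2.INTER_LINEAR)[:,0].astype(float)
    dv=v[:-6]-v[6:]; i=dv.argmax()
    if dv[i]>30: pts.append(X[i+3,:2])
pts=np.array(pts)
from scipy.optimize import least_squares
s=least_squares(lambda q:np.hypot(*(pts-q[:2]).T)-q[2],[*c,.044],loss='soft_l1',f_scale=.0007);print(len(pts),s.x,np.std(s.fun))
```

```text
74 [0.5992 0.3644 0.0438] 0.0008435539657964978
```

View pics/w58c.png

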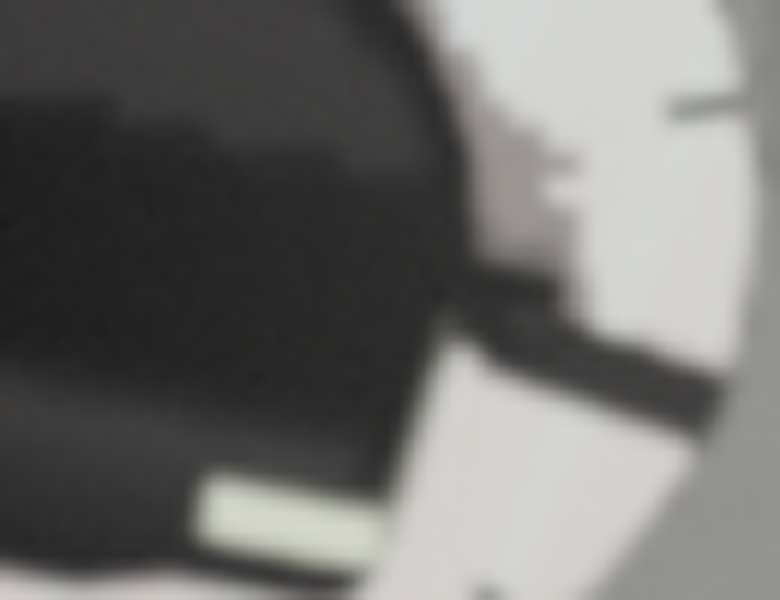

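Run:
```python
from az import *
d=snap('wrist')
f=lambda c:(210+c[0]/12,215+c[1]/12)
for z in (.056,.058,.06):
  print(z)
  for c in ((590,325),(725,378),(490,365),(700,440),(712,410),(600,367)): print(c,[float(round(x,4)) for x in np.r_[az(d,f(c),z)[0],az(d,f(c),z)[1:]]])
print('tab')
for c in ((555,280),(552,295)): print(az(d,f(c),.06))
print('line')
for c in ((200,512),(385,535),(290,522)): print(az(d,f(c),.097))
```

```text
0.056
(590, 325) [0.6089, 0.3966, 0.056, 72.7436, 0.0335]
(725, 378) [0.6132, 0.4054, 0.056, 70.8809, 0.0432]
(490, 365) [0.6117, 0.3897, 0.056, 63.0909, 0.0281]
(700, 440) [0.6178, 0.4035, 0.056, 64.1906, 0.0432]
(712, 410) [0.6155, 0.4044, 0.056, 67.4369, 0.0431]
(600, 367) [0.6121, 0.3971, 0.056, 68.0371, 0.035]
0.058
(590, 325) [0.608, 0.3969, 0.058, 74.3674, 0.0335]
(725, 378) [0.6122, 0.4056, 0.058, 72.1533, 0.0431]
(490, 365) [0.6108, 0.39, 0.058, 65.0876, 0.028]
(700, 440) [0.6168, 0.4037, 0.058, 65.4913, 0.043]
(712, 410) [0.6146, 0.4046, 0.058, 68.7284, 0.043]
(600, 367) [0.6112, 0.3973, 0.058, 69.6229, 0.0349]
0.06
(590, 325) [0.6071, 0.3972, 0.06, 75.9893, 0.0336]
(725, 378) [0.6113, 0.4059, 0.06, 73.4309, 0.043]
(490, 365) [0.6099, 0.3903, 0.06, 67.0983, 0.0279]
(700, 440) [0.6158, 0.4039, 0.06, 66.8042, 0.0428]
(712, 410) [0.6136, 0.4048, 0.06, 70.0286, 0.0428]
(600, 367) [0.6102, 0.3976, 0.06, 71.2152, 0.0349]
tab
(array([0.6038, 0.3951, 0.06  ]), 81.07390531474583, 0.03088960987373785)
(array([0.6049, 0.3948, 0.06  ]), 79.00445933125164, 0.030800977554498517)
line
(array([0.6016, 0.3789, 0.097 ]), 79.52973271013916, 0.014493886985644657)
(array([0.6035, 0.3894, 0.097 ]), 79.78900481074076, 0.025170808492609775)
(array([0.6024, 0.384 , 0.097 ]), 79.91740280200223, 0.01966943019703541)
```

```bash
python3 w.py 0.05 .583,.4408,.065 .5968,.4400,.065
```

```text
pose [0.5741 0.4402 0.198 ] yaw z 89.8 tilt 7.3 f [-0.3751  0.0159  1.3459] q [ 0.5594  0.2228  1.4858 -0.0214  1.3074 -1.    ] t 60.85 open 0.0853
[0.044, 0.002, -0.002]
[0.089, 0.004, -0.004]
[0.133, 0.007, -0.006]
[0.135, -0.007, -0.007]
```

```bash
python3 -m jog '[[[0.044,0.003,-0.002,0,-1],[0.089,0.005,-0.004,0,-1],[0.12,0.007,-0.006,0,-1],[0.133,0.007,-0.006,0,-1],[0.133,0.007,-0.006,0,-1],[0.134,0,-0.006,0,-1],[0.134,-0.004,-0.007,0,-1],[0.135,-0.006,-0.007,0,-1],[0.135,-0.007,-0.007,0,-1],[0.135,-0.007,-0.007,0,-1]]]'; python3 w.py 0.05 .583,.4408,.0646 .575,.4408,.2
```

```text
t: 61.85
tool_pos: [0.5978, 0.4403, 0.0663]
tool_rot: [-1.221, 1.087, 1.139]
contact_force: [-0.8, 1.8, 1.2]
opening: 0.0852
pose [0.5978 0.4403 0.0663] yaw z 89.8 tilt 7.45 f [-0.7656  1.8459  1.223 ] q [ 0.5418  0.381   1.5238 -0.0208  1.1081 -1.0139] t 61.85 open 0.0852
[-0.0, 0.015, 0.0]
[-0.045, 0.012, 0.003]
[-0.09, 0.009, 0.005]
[-0.135, 0.007, 0.007]
```

```bash
python3 -m jog '[[[0,0.005,0,0,-1],[0,0.012,0,0,-1],[-0.01,0.014,0.001,0,-1],[-0.045,0.012,0.003,0,-1],[-0.09,0.009,0.005,0,-1],[-0.135,0.007,0.007,0,-1],[-0.135,0.007,0.007,0,-1],[-0.135,0.007,0.007,0,-1]]]'; python3 -c "
from h import *
d=snap('wrist','w59')
crop(d,210,205,275,265,12,'w59c')"
```

```text
t: 62.65
tool_pos: [0.5754, 0.4412, 0.203]
tool_rot: [-1.221, 1.083, 1.138]
contact_force: [1.3, 0.5, 0.2]
opening: 0.0853
```

View pics/w59c.png

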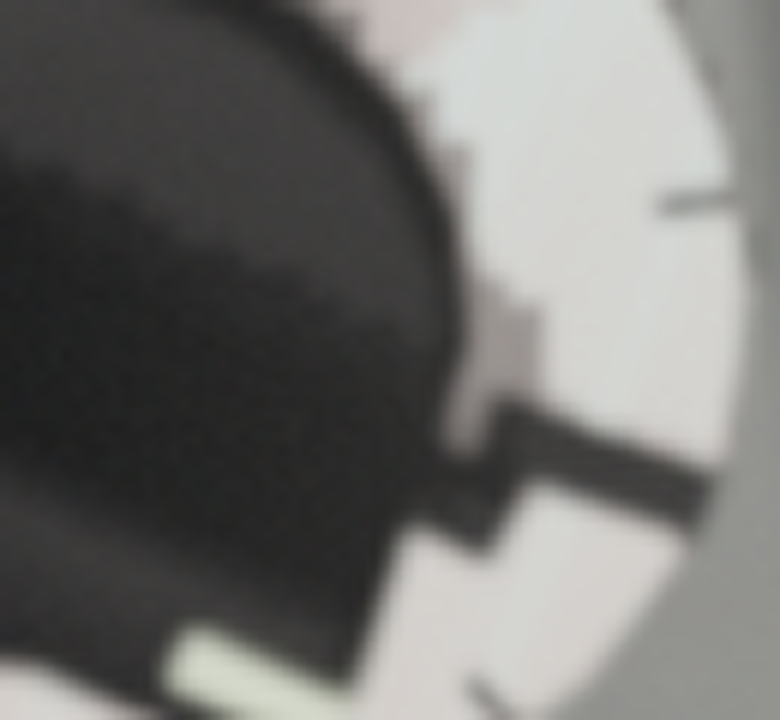

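Run:
```python
from az import *
d=snap('wrist'); crop(d,205,225,270,275,12,'w60c')
f=lambda c:(210+c[0]/12,205+c[1]/12)
for c in ((712,510),(605,460),(510,440)): print('mark',az(d,f(c),.057)[1:])
for c in ((490,540),(500,490),(480,510)): print('tab',az(d,f(c),.06)[1:])
for c in ((190,655),(345,700)): print('line',az(d,f(c),.097))
```

```text
mark (69.1896459301097, 0.04293727039699399)
mark (71.17997718196604, 0.03505466885226432)
mark (70.29201683416208, 0.02861041711971184)
tab (58.452945342277346, 0.029895334799982437)
tab (65.69241339031511, 0.029016948059505665)
tab (61.82448054047733, 0.028355000458814856)
line (array([0.6038, 0.3781, 0.097 ]), 70.46742606336693, 0.014307440444296214)
line (array([0.607 , 0.3868, 0.097 ]), 70.08431922247526, 0.02359332107171128)
```

View pics/w60c.png

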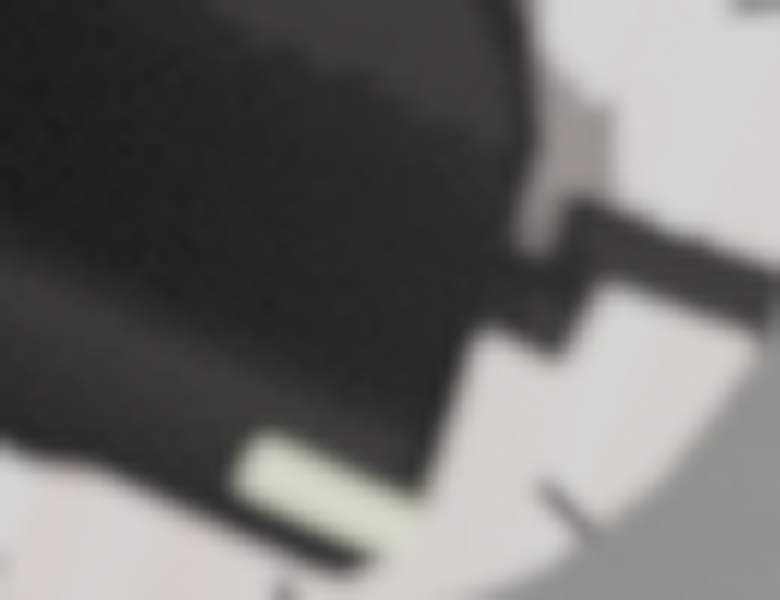

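Run:
```python
from az import *
d=snap('wrist'); R=np.array(d['R']);t=np.array(d['t']);print('cam',-R.T@t,R[2])
o,p,_=tool();print(p,o['q'])
d=snap('side','s61');crop(d,150,280,230,345,9,'s61c')
d=snap('top','t61')
print(proj(d,[.599,.3646,.097]))
```

```text
cam [0.4833 0.4342 0.3303] [ 0.405   0.0433 -0.9133]
[0.5736 0.4399 0.1973] [ 0.5595  0.2227  1.4871 -0.0217  1.3072 -1.    ]
[[210.1382 200.3087]]
```

View pics/s61c.png

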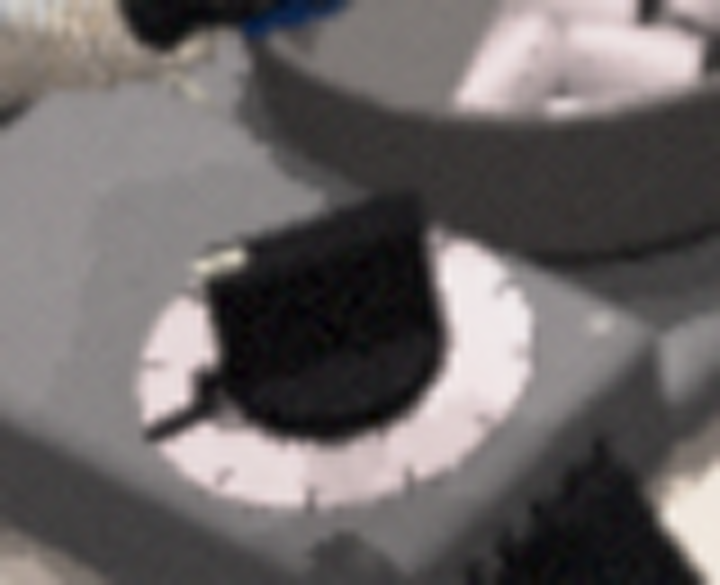

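View pics/t61.png

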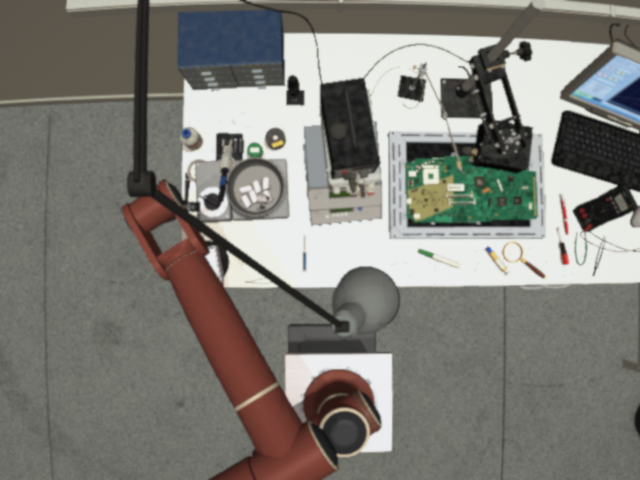

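Run:
```python
from az import *
w=imaging.get_image('wrist');s=imaging.get_image('side')
print(tri(w,(205+573/12,225+310/12),s,(150+203/9,280+382/9)))
print('line end',tri(w,(205+415/12,225+522/12),s,(150+200/9,280+265/9)))
print('line start',tri(w,(205+250/12,225+465/12),s,(150+243/9,280+255/9)))
print('mark out',tri(w,(205+712/12+5,225+(510-240)/12),s,(150+150/9,280+433/9)))
f=lambda c:(150+c[0]/9,280+c[1]/9)
for c,z in (((200,265),.097),((243,256),.097),((150,433),.057),((205,403),.057),((180,417),.057),((203,382),.064)): print(c,az(s,f(c),z))
```

```text
(array([0.6098, 0.3922, 0.0661]), np.float64(2.0149227858985397e-06))
line end (array([0.6064, 0.388 , 0.1016]), np.float64(0.0008957502893766059))
line start (array([0.6046, 0.3779, 0.0972]), np.float64(0.0006234238570766072))
mark out (array([0.6118, 0.4054, 0.06  ]), np.float64(0.0034082247871604528))
(200, 265) (array([0.6107, 0.3854, 0.097 ]), 60.61644959388218, 0.02387051085209819)
(243, 256) (array([0.6049, 0.3781, 0.097 ]), 66.51985405010535, 0.014768796078755213)
(150, 433) (array([0.6158, 0.4045, 0.057 ]), 67.14119465341199, 0.0433081898737102)
(205, 403) (array([0.6122, 0.3912, 0.057 ]), 63.722033907682984, 0.029720477352261982)
(180, 417) (array([0.6138, 0.3974, 0.057 ]), 65.76653816022214, 0.03593946094645737)
(203, 382) (array([0.6115, 0.391 , 0.064 ]), 64.58717790736912, 0.0291795481773644)
```

```bash
python3 w.py 0.05 .58,.44,.29 .67,.40,.29
```

```text
pose [0.5742 0.4402 0.1978] yaw z 89.8 tilt 7.29 f [ 0.4077 -0.4472 -0.5073] q [ 0.5594  0.2231  1.4859 -0.0216  1.3071 -1.    ] t 63.0 open 0.0853
[-0.045, -0.008, 0.002]
[-0.091, -0.017, 0.004]
[-0.086, -0.061, -0.015]
[-0.082, -0.106, -0.035]
```

```bash
python3 -m jog '[[[-0.045,-0.008,0.002,0,-1],[-0.091,-0.017,0.004,0,-1],[-0.091,-0.03,-0.003,0,-1],[-0.086,-0.061,-0.015,0,-1],[-0.082,-0.09,-0.027,0,-1],[-0.082,-0.106,-0.035,0,-1],[-0.082,-0.106,-0.035,0,-1],[-0.082,-0.106,-0.035,0,-1]]]'
python3 - <<'E'
from az import *
d=snap('wrist','w62'); R=np.array(d['R']);t=np.array(d['t']);print('cam',-R.T@t,R[2])
u,v=proj(d,[.6,.366,.06])[0].astype(int);print(u,v)
x0=max(u-45,0);y0=max(v-35,0);print(x0,y0)
crop(d,x0,y0,x0+90,y0+70,8.5,'w62c')
E
```

```text
t: 63.8
tool_pos: [0.6693, 0.4003, 0.2893]
tool_rot: [-1.22, 1.091, 1.141]
contact_force: [0.3, 0.4, 0.9]
opening: 0.0856
cam [0.5789 0.3945 0.4215] [ 0.4035  0.0432 -0.9139]
271 99
226 64
```

View pics/w62c.png

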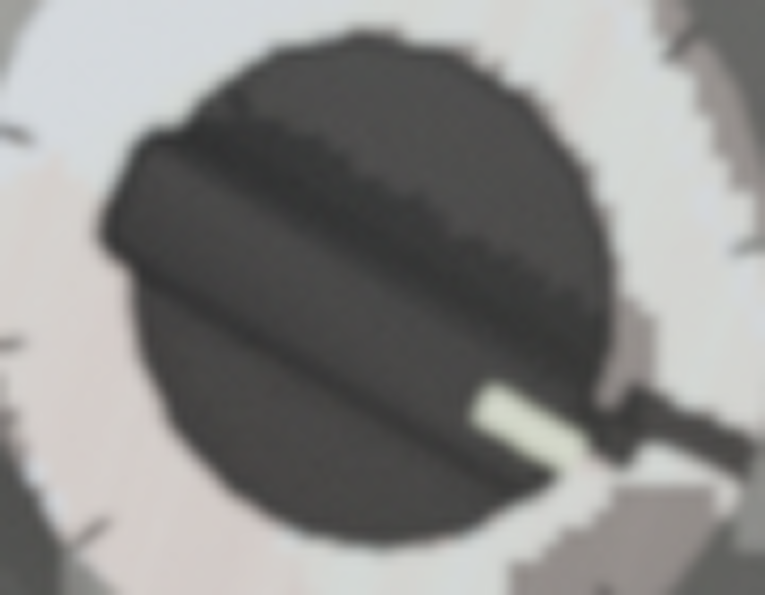

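View pics/w62.png

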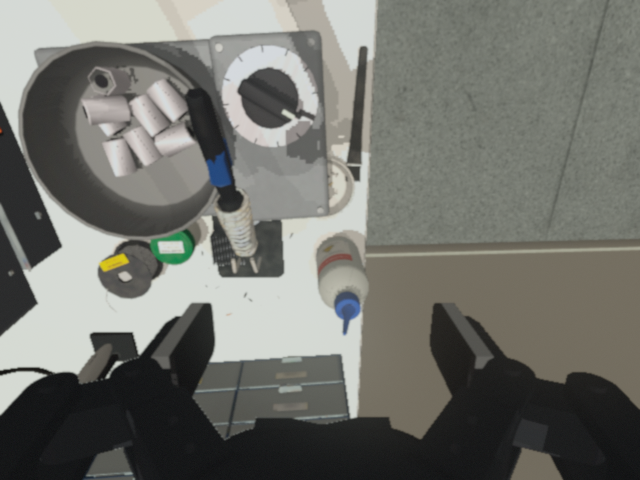

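Run:
```python
from az import *
d=imaging.get_image('wrist'); f=lambda c:(226+c[0]/8.5,64+c[1]/8.5)
def a(p,q,z):
    P=onz(d,f(p),z).ravel();Q=onz(d,f(q),z).ravel(); return math.degrees(math.atan2(Q[1]-P[1],Q[0]-P[0]))
print('bar edges',a((140,275),(490,495),.097),a((165,140),(590,385),.097))
print('line',a((485,403),(575,455),.097),[az(d,f(c),.097) for c in ((485,403),(575,455))])
print('tab',az(d,f((618,437)),.066)); print('mark',[az(d,f(c),.058)[1:] for c in ((640,412),(695,435),(748,460))])
print(a((640,412),(748,460),.058))
# ring fit
g=cv2.cvtColor(d['color'],cv2.COLOR_RGB2GRAY);c=np.array([.599,.3644]);pts=[]
for t in np.arange(0,360,4):
    r=np.arange(.036,.052,.0002); X=np.c_[c[0]+r*np.cos(np.radians(t)),c[1]+r*np.sin(np.radians(t)),0*r+.056]
    p=proj(d,X).astype('float32'); v=cv2.remap(g,p[:,0].reshape(-1,1),p[:,1].reshape(-1,1),cv2.INTER_LINEAR)[:,0].astype(float)
    dv=v[:-6]-v[6:]; i=dv.argmax()
    if dv[i]>30: pts.append(X[i+3,:2])
pts=np.array(pts)
from scipy.optimize import least_squares
s=least_squares(lambda q:np.hypot(*(pts-q[:2]).T)-q[2],[*c,.044],loss='soft_l1',f_scale=.0007);print(len(pts),s.x)
```

```text
bar edges 57.6583500871826 60.49818721656148
line 60.151683918758344 [(array([0.607 , 0.3784, 0.097 ]), 59.85612834477878, 0.015970293444568667), (array([0.612, 0.387, 0.097]), 59.96931029003549, 0.025881462774876917)]
tab (array([0.6133, 0.3909, 0.066 ]), 61.43913067967277, 0.029989443695893302)
mark [(66.45063741046495, 0.031349963052123266), (66.6563596417914, 0.037819206393089125), (66.43897054187721, 0.044213798190717336)]
66.41053766441975
67 [0.5994 0.3643 0.0437]
```

```bash
python3 w.py 0.05 .565,.412,.27 .565,.409,.066 .577,.409,.066
```

```text
pose [0.6686 0.401  0.2899] yaw z 89.8 tilt 7.28 f [-0.0145 -0.1397 -0.5682] q [ 0.4471  0.306   1.235  -0.0061  1.4738 -1.1175] t 63.9 open 0.0852
[0.003, 0.035, 0.003]
[0.005, 0.07, 0.006]
[0.008, 0.105, 0.01]
[0.049, 0.11, 0.007]
[0.089, 0.115, 0.004]
[0.129, 0.12, 0.002]
[0.17, 0.124, -0.001]
[0.21, 0.129, -0.003]
[0.212, 0.117, -0.003]
```

```bash
python3 -m jog '[[[0.003,0.035,0.003,0,-1],[0.005,0.07,0.006,0,-1],[0.008,0.105,0.01,0,-1],[0.03,0.108,0.008,0,-1],[0.049,0.11,0.007,0,-1],[0.089,0.115,0.004,0,-1],[0.129,0.12,0.002,0,-1],[0.17,0.124,-0.001,0,-1],[0.19,0.127,-0.002,0,-1],[0.21,0.129,-0.003,0,-1],[0.21,0.129,-0.003,0,-1],[0.21,0.129,-0.003,0,-1]]]';  python3 w.py 0.02 .577,.409,.066 .580,.409,.066; python3 -c "
from h import *
d=snap('wrist','w63')"
```

```text
t: 65.1
tool_pos: [0.5643, 0.4101, 0.0669]
tool_rot: [-1.222, 1.089, 1.143]
contact_force: [0.1, 0.4, -0.9]
opening: 0.0851
pose [0.5643 0.4101 0.0669] yaw z 89.9 tilt 7.28 f [ 0.1007  0.3888 -0.8894] q [ 0.5283  0.2876  1.6401 -0.0182  1.0879 -1.0302] t 65.1 open 0.0851
[0.002, -0.012, -0.001]
[0.003, -0.015, -0.001]
```

View pics/w63.png

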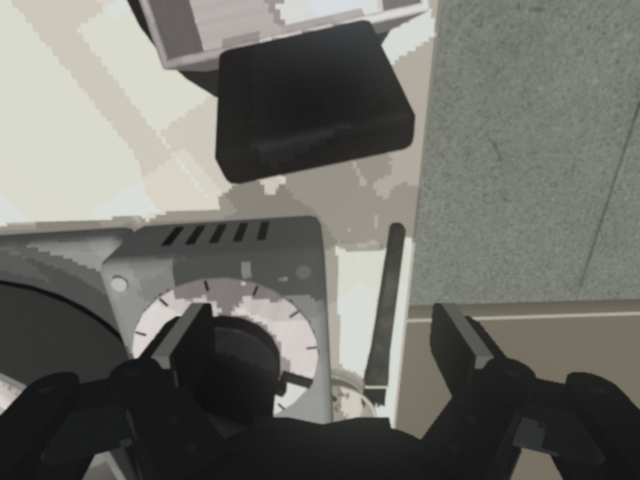

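```bash
python3 -m jog '[[[0.001,-0.005,-0.001,0,-1],[0.002,-0.01,-0.001,0,-1],[0.002,-0.014,-0.001,0,-1],[0.002,-0.014,-0.001,0,-1]]]'; python3 -c "
from h import *
d=snap('wrist','w64');crop(d,180,320,340,420,5,'w64c')"
```

```text
t: 65.55
tool_pos: [0.5797, 0.4098, 0.0686]
tool_rot: [-1.22, 1.087, 1.142]
contact_force: [-3.2, 1.1, 2.1]
opening: 0.0851
```

View pics/w64c.png

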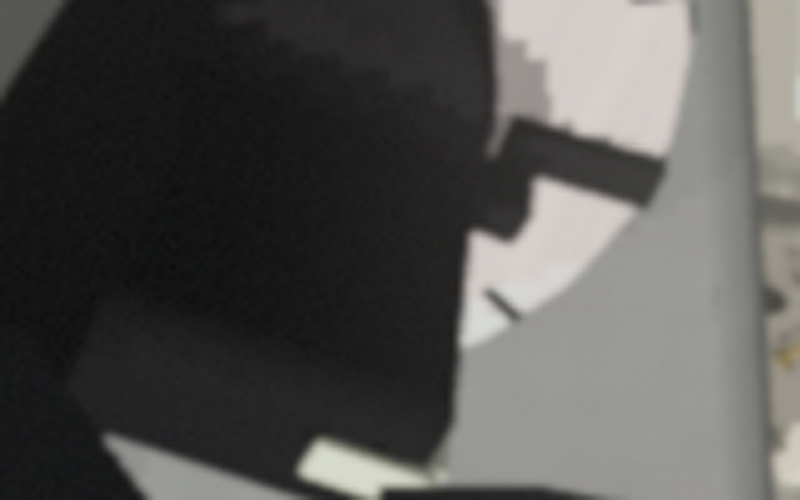

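```bash
python3 - <<'E'
from az import *
d=imaging.get_image('wrist'); f=lambda c:(180+c[0]/5,320+c[1]/5)
print('tab',az(d,f((520,205)),.066)); print('mark',[az(d,f(c),.058)[1:] for c in ((535,150),(590,163),(655,182))])
print('line',[az(d,f(c),.097) for c in ((310,458),(440,485))])
E
python3 w.py .02 .5815,.4095,.068 .565,.4095,.068
```

```text
tab (array([0.6109, 0.3924, 0.066 ]), 66.76251450476043, 0.030280585752164465)
mark [(66.67656778767561, 0.03148313739457748), (67.27010213248698, 0.037044133640197034), (67.2297733996402, 0.043867151281835846)]
line [(array([0.6067, 0.378 , 0.097 ]), 60.228400150382555, 0.015439328102111134), (array([0.6101, 0.3876, 0.097 ]), 64.16726908381234, 0.02557672607165685)]
pose [0.5796 0.4098 0.0683] yaw z 89.9 tilt 7.44 f [-2.6835  2.2821  1.3798] q [ 0.5163  0.3099  1.6102 -0.0159  1.0925 -1.0429] t 65.65 open 0.0855
[0.001, -0.002, -0.0]
[-0.001, 0.015, -0.0]
```

```bash
python3 -m jog '[[[-0.001,0.008,0,0,-1],[-0.001,0.015,0,0,-1],[-0.02,0.014,0,0,-1],[-0.06,0.01,0.001,0,-1],[-0.11,0.003,0.003,0,-1],[-0.16,-0.003,0.005,0,-1],[-0.21,-0.01,0.005,0,-1],[-0.215,-0.04,0.003,0,-1],[-0.215,-0.075,-0.002,0,-1],[-0.21,-0.11,-0.008,0,-1],[-0.21,-0.115,-0.008,0,-1],[-0.21,-0.115,-0.008,0,-1]]]'
python3 - <<'E'
from az import *
d=snap('wrist','w65')
u,v=proj(d,[.6,.366,.06])[0].astype(int)
x0=max(u-45,0);y0=max(v-35,0);print(x0,y0)
crop(d,x0,y0,x0+90,y0+70,8.5,'w65c')
E
```

```text
t: 66.85
tool_pos: [0.6693, 0.3895, 0.2902]
tool_rot: [-1.221, 1.087, 1.141]
contact_force: [0.3, -0.1, 0.3]
opening: 0.0852
237 63
```

View pics/w65c.png

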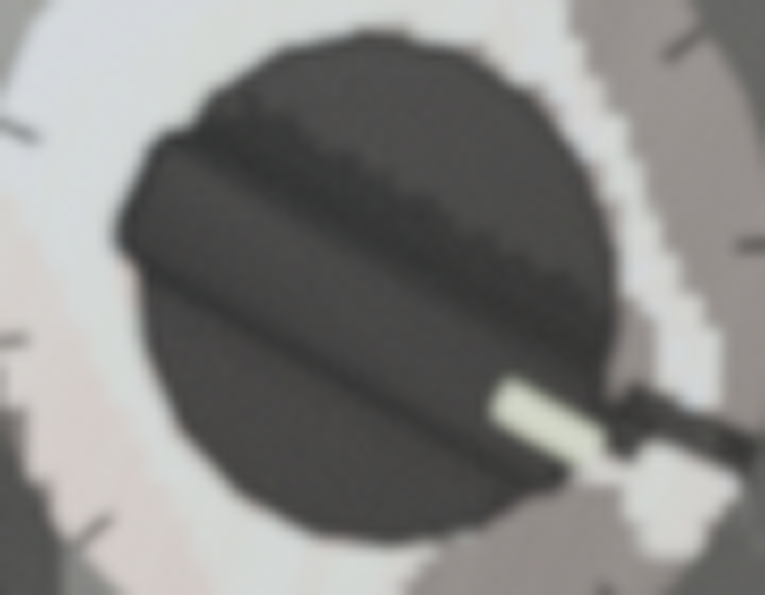

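```bash
cat > m.py <<'E'
from az import *
def meas(x0,y0,l0,l1,e,tab,mk):
    d=imaging.get_image('wrist'); f=lambda c:(x0+c[0]/8.5,y0+c[1]/8.5)
    def a(p,q,z):
        P=onz(d,f(p),z).ravel();Q=onz(d,f(q),z).ravel(); return round(math.degrees(math.atan2(Q[1]-P[1],Q[0]-P[0])),1)
    print('edge',a(*e,.097),'line dir',a(l0,l1,.097),'line az',[az(d,f(c),.097)[1] for c in (l0,l1)])
    print('tab',az(d,f(tab),.066)[1:],'mark',[az(d,f(c),.058)[1:] for c in mk])
E
python3 -c "
from m import *
meas(237,63,(503,402),(595,450),((140,262),(560,485)),(635,432),((650,408),(700,430),(748,452)))"
```

```text
edge 62.3 line dir 62.9 line az [62.62032649658633, 62.73258795323848]
tab (64.54074326060064, 0.03092115502113468) mark [(68.78717768537807, 0.03196685939807802), (68.4829855489978, 0.03793137078504111), (68.15460130991514, 0.04373192056588628)]
```

```bash
python3 w.py 0.05 .565,.411,.27 .565,.4095,.068 .577,.4095,.068
```

```text
pose [0.668  0.3903 0.2904] yaw z 89.9 tilt 7.44 f [-0.1751 -0.6161  0.0207] q [ 0.4339  0.2895  1.2542 -0.0032  1.4681 -1.132 ] t 66.95 open 0.0855
[0.003, 0.035, 0.006]
[0.006, 0.07, 0.013]
[0.009, 0.105, 0.019]
[0.049, 0.11, 0.017]
[0.089, 0.114, 0.015]
[0.129, 0.119, 0.012]
[0.169, 0.124, 0.01]
[0.209, 0.129, 0.007]
[0.211, 0.117, 0.007]
```

```bash
python3 -m jog '[[[0.003,0.035,0.006,0,-1],[0.006,0.07,0.013,0,-1],[0.009,0.105,0.019,0,-1],[0.03,0.108,0.018,0,-1],[0.049,0.11,0.017,0,-1],[0.089,0.114,0.015,0,-1],[0.129,0.119,0.012,0,-1],[0.169,0.124,0.01,0,-1],[0.19,0.127,0.008,0,-1],[0.209,0.129,0.007,0,-1],[0.209,0.129,0.007,0,-1],[0.209,0.129,0.007,0,-1]]]';  python3 w.py 0.02 .5805,.4095,.068 .5815,.4095,.068
```

```text
t: 68.15
tool_pos: [0.564, 0.4096, 0.069]
tool_rot: [-1.222, 1.085, 1.143]
contact_force: [0.9, 0.6, -0.2]
opening: 0.0854
pose [0.564  0.4096 0.069 ] yaw z 90.0 tilt 7.46 f [ 0.9314  0.5618 -0.2217] q [ 0.5275  0.2821  1.6431 -0.0171  1.0871 -1.0325] t 68.15 open 0.0854
[0.003, -0.016, -0.0]
[0.003, -0.017, -0.0]
```

```bash
python3 -m jog '[[[0.001,-0.006,0,0,-1],[0.002,-0.012,0,0,-1],[0.003,-0.016,0,0,-1],[0.003,-0.016,0,0,-1]]]'; python3 -m jog '[[[-0.001,0.008,0,0,-1],[-0.001,0.015,0,0,-1],[-0.02,0.014,0,0,-1],[-0.06,0.01,0.001,0,-1],[-0.11,0.003,0.003,0,-1],[-0.16,-0.003,0.005,0,-1],[-0.21,-0.01,0.005,0,-1],[-0.215,-0.04,0.003,0,-1],[-0.215,-0.075,-0.002,0,-1],[-0.21,-0.11,-0.008,0,-1],[-0.21,-0.115,-0.008,0,-1],[-0.21,-0.115,-0.008,0,-1]]]'
python3 - <<'E'
from az import *
d=snap('wrist','w66')
u,v=proj(d,[.6,.366,.06])[0].astype(int)
x0=max(u-45,0);y0=max(v-35,0);print(x0,y0)
crop(d,x0,y0,x0+90,y0+70,8.5,'w66c')
E
```

```text
t: 68.55
tool_pos: [0.5805, 0.4103, 0.0692]
tool_rot: [-1.22, 1.085, 1.143]
contact_force: [-5.0, 2.0, 2.5]
opening: 0.0855
t: 69.75
tool_pos: [0.6704, 0.3897, 0.2911]
tool_rot: [-1.219, 1.086, 1.142]
contact_force: [-1.0, -0.6, -0.2]
opening: 0.0854
237 62
```

View pics/w66c.png

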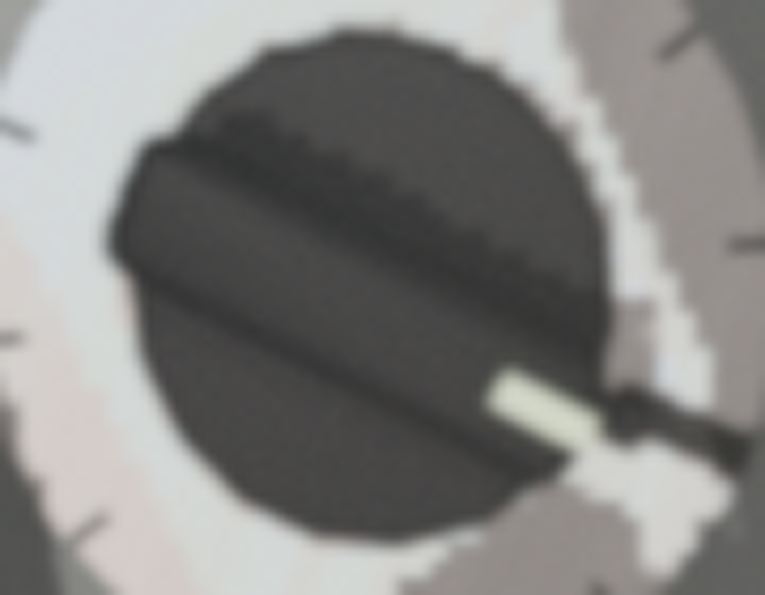

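```bash
python3 -c "
from m import *
meas(237,62,(497,387),(595,435),((135,270),(510,465)),(635,425),((645,405),(695,428),(742,452)))"; python3 -c "
from h import *
snap('side','s66')"
```

```text
edge 62.8 line dir 64.4 line az [66.43758718480518, 65.63454401954601]
tab (66.0361320793825, 0.031273580554545176) mark [(69.22711317421714, 0.03200282809164423), (68.71401548292602, 0.03800660063721579), (68.05215709107145, 0.04378557266969526)]
```

View pics/w66.png

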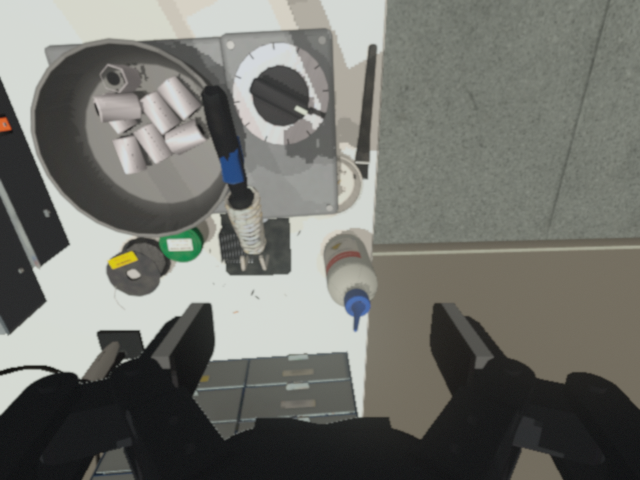

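View pics/s66.png

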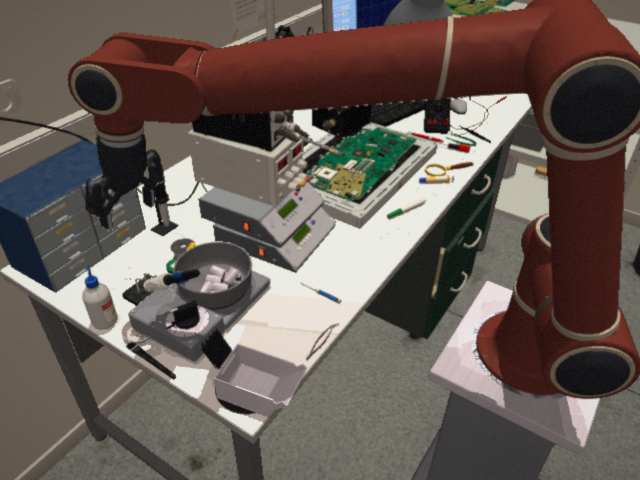

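The last pictures check out. The white line (301,113) and tab point at the index mark within about 3°. Eight spacers lie in the bowl, from (112,75) to (187,137). The cup stands on its mat at (255,380) in the side view, and the arm is clear of everything. Handing in.

```bash
python3 -c "
from station import ctrl
print(ctrl.get_obs()['contact_force'],ctrl.get_obs()['t']);print(ctrl.finish_job())"
```

```text
[ 0.03113278 -0.52383128 -0.17173126] 69.9
the job is handed in; nothing more can be done
None
```

I gathered all four strays into the cup, tipped the batch over the bowl, set the cup back on its mat, then turned the timer knob to the index mark. I handed the job in at about 70 s of the 210 s; it gives no verdict.

**Spilled spacers:** While I shook the tipped cup, six of the eight spacers fell into the bowl. The other two, almost certainly strays, flew onto the bench. I picked them up and put them in the bowl before touching the knob.

**Last checks:**
- **Spacers:** the final wrist picture shows eight in the bowl; one is partly hidden.
- **Cup:** it stands upright on its mat, measured about 6 mm from the centre when I released it. The last side view still shows it upright on the mat.
- **Pointer:** it was 6° past the mark after the first turn, so I pushed it back in two nudges. In the final near-overhead view it reads about 64–66° against the mark's 68–69°, roughly 3° or 2 mm at 36 mm.
- **Robot:** it was clear of everything, with about 0.5 N of contact force.

**Disagreements:** Oblique views gave the pointer angle up to 10° differently, so I relied on the near-overhead ones. While pushing the knob I felt a steady sideways force of about 6 N that I could not explain; it vanished on release. Joint 3 once read 0.055 rad at the limit of its reach, just under its listed 0.06.

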